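# Clamp the honing stone in the ratchet-lever stone vice

### The arm

A 6-joint arm with a two-finger parallel gripper is mounted at the origin on a cart in front of the work surface, level with it; the furniture and walls round the work are solid. World frame = base frame: x ahead of the robot, y to its left, z up, the work surface at z = 0. Lengths are in m, angles in rad, forces in N, time in s.
With the tool pointing down it reaches from about 0.425 to 0.95 m from the base axis. Payload 3.5 kg.
Tool frame: the origin (TCP) lies at the very end of the fingers, on their centre line; the grasp point (between the pads) lies 19 mm behind it; z points along the fingers, y is the line along which they close (so a half turn about z gives the same grasp; the last joint's range is limited). The gripper opens to 85 mm and grips with 20 to 120 N. Pads are 22 mm wide; open, the fingers measure 114 mm over their backs; the gripper's body (76 mm by 85 mm) begins 54 mm behind the grasp point. The pads swing forward as they close: fully open they stand 13 mm farther back than shut.
Start: joints at [-1.281, 0.286, 1.577, -0, 1.279, -0.15], TCP at [0.287, -0.611, 0.231] pointing down, gripper open.
Joint ranges: [-2.77, 2.77], [-0.9, 2.22], [0.21, 2.48], [-1.53, 4.67], [0.24, 2.81], [-2.84, 2.84]. Speed limits (rad/s): [2.79, 2.79, 3.14, 3.14, 3.14, 3.14].

### API

Orientations are given as a unit quaternion [x, y, z, w].
In Python, from plant import ctrl gives the robot as it stands.
- The arm moves only by the tool carry_out, never from a script. Its argument "deltas" is one flat list of numbers, 6 for each row, row after row: the shift along the tool's x, y, z in m, then the turn, a rotation vector about the tool's x, y, z in rad. A call has 1 to 5 rows; each row is the pose to reach, as a shift and turn from the pose commanded when the call began, along the tool's axes at that moment; what a row does not reach only later rows make up. A row lasts 1/8 s, in which the tool goes at most 62.5 mm and 10.7 degrees, less where a joint would pass 70% of its speed; a pose out of reach is approached as far as the arm can. A call with a gripper value outside its range is refused whole. "grip" is the opening in per cent of the stroke, from 0 (shut) to 100 (fully open), set as the call begins (left out, the last holds). The fingers move at their own pace and stop on an object; "grip_force" is the grip in N (left out, the last holds). Time passes only in rows, so rows that repeat a pose let the fingers close. It gives the time, the measured TCP pose, the force, the opening and the grip force at its end, in the units of the state.
- ctrl.get_state(): the state, without advancing time (a new reading comes with each control period).
- ctrl.read_camera(name): name is "side" or "top" or "wrist"; returns (picture, depth): 420x560x3 uint8, red, green, blue; 420x560 float32, m along the optical axis (not along the pixel's ray), 0 where there is no reading.
- ctrl.camera_model(name): a dict with "intrinsics" (3x3 intrinsics, pixels), "k1" (the pictures are not rectified: a ray, as slopes to the right and down, at radius r is drawn at 1 + k1 r^2 times it, then the intrinsics apply), "extrinsics" (4x4, takes a point from world to camera coordinates); the wrist camera has in their place "hand_eye" (4x4, takes a point from camera to tool coordinates, whose origin is the TCP and whose axes are the flange's). Camera axes: x right, y down, z forward; pixel columns grow to the right and rows downward; lengths in m; the calibration is good to about 2 mm. A picture is of the moment at which its call begins: read the wrist's pose just before it. camera_model takes no time and is no camera call.
- ctrl.sign_off(): hands the job in; it is judged then, once.
Trained networks look in the newest picture that a camera, given by its name, has taken for a name from the list of things; names that differ only in an ending like _2 or _b are one class to them, and where a whole thing is asked for, a point or a joint stands for the part that bears it (a point fixed in the world has none). Each returns a list of dicts, best first, with "score" (0 to 1); they miss things now and then, are a little off and sometimes report something else, mostly with a low value. They report only what shows in the picture. A call takes as long as a camera call.
- ctrl.find_in(camera, query): "uv" ([column, row] in pixels, amid what is visible of it).
The state is a dict: "time": time; "qpos": joint angles; "dq": joint speeds; "joint_efforts": joint torques, N m; "eef_pos": TCP position; "tcp_rot": TCP orientation; "contact_force": force on the tool from outside, world axes, zero at the start; "wrist_torque": the same for the moment, N m; "opening": opening from 0.0 (shut) to 1.0 (fully open); "finger_force": force on a finger pad.
Only numpy, scipy, OpenCV 4.12 (cv2) and the standard library are available. Lean on these libraries where they do the work, as an engineer would, in place of code of your own. Each camera call takes 0.05 s, during which the arm holds its last target. There are 200 camera calls.

### The job

The honing stone lies loose in the stone vice. Slide it home against the end stop, then clamp it firmly between the jaws with the vice's ratchet lever: swing the lever to and fro in the room left by the things around it, since it drives one way and runs free the other, and if it turns out to drive the jaw open, flip the little reversing paddle on the lever first. Do not push the jaw itself, and leave everything else on the bench where it stands.

Things in the scene. Friction and masses are not known exactly. Their poses are not given: they have to be found in the camera images.
- stone_vice: Grey bench vice for honing stones, fixed. Origin on the bench under its vertical ratchet shaft; x points from the shaft to the jaws, y to the left of x, z up. Round the shaft: foot of radius 50, housing and ratchet wheel of radius 41 to 51 high, hub and nut of radius 19 to 72 high. The bed (x 52 to 140, y -63 to 87) is 20 high. A stone that is home has its centre at y = -0.5, its end on the stop.
- stop_face (a point): Point on the end stop's face, which looks along the vice's +y, at y = -50.5, 24 above the bench. The stop is a steel bar across the bed, x 64 to 108, its top 29.5 above the bench, bolt heads to 36.
- fixed_jaw_face (a point): Middle of the fixed jaw's face, which looks along the vice's -x, at x = 110, 24 above the bench. The jaw spans y -31 to 31, its top 29.5 above the bench, bolt heads to 36.
- honing_stone: Green honing stone, 25 x 100 x 12, lying on the bed between the jaws, its length along the vice's y axis, loose and 12 to 35 short of the end stop (which is at its right, y- end); its left end reaches past the jaws, and even when home stands 18 clear of them. Origin at the centre of its underside, y along its length. About 0.09 kg; slides with under 2 N.
- jaw_plate: Steel moving jaw, 18 x 56 x 8, on the bed (top 29 above the bench, y -28 to 28). A scroll on the ratchet shaft moves it along the vice's x, 5 mm for each radian of the shaft. Its origin lies at the vice's origin when fully open and moves with the jaw.
- moving_jaw_face (a point): Middle of the moving jaw's clamping face, 25 above the bench; at vice x = 59 fully open, x = 85 when the stone is held against the fixed jaw. Starts 7 to 12 short of that.
- lever (a joint): Lever angle in rad, 0 when it points along the vice's -x, growing clockwise from above (-1.25 to 1.25). Clockwise closes the jaw. It stays where left (friction 0.2 Nm). Gripping, it also turns the shaft (0.3 Nm); the torque rises steeply when the stone is met, and about 1 Nm clamps firmly and stays clamped. The other way it clicks freely over teeth 0.35 rad apart; a new stroke may lose that much.
- lever_ball (a point): Centre of the black ball (diameter 32) on the lever's end, 110 from the shaft axis and 90 above the bench. A thin stem carries it; the lever's bar (10 to 20 wide) lies 51 to 62 above the bench. Mind the machine's guard hood on the right: its frame overhangs the bench from about 320 up, wherever world y is below 0.09 m.
- pawl (a joint): Angle of the reversing paddle against the lever, rad. It rests at +0.2 to 0.46 (leaning clockwise from above: the lever drives clockwise and runs free anticlockwise) or at -0.2 to -0.46 (leaning anticlockwise: drives anticlockwise, opening the jaw, and runs free clockwise). Pushed sideways past its middle with about 1 N it snaps over.
- paddle_tip (a point): Middle of the paddle's upright steel end, 9 wide, 6 thick, 62 to 79 above the bench (this point at 72). It turns about a pin 41 from the shaft axis on the lever and stands 28.5 from that pin, straight outward along the lever at pawl angle 0.
- aerosol: Spray can, diameter 59, 225 high, upright beside the lever's swing. Origin under its centre, like those of the following things. Leave standing.
- squeeze_bottle: Old white squeeze bottle, diameter 41, 165 high, upright beside the lever's swing. Leave standing.
- jar: Jar with screw lid, diameter 92, 176 high, behind the vice. Leave.
- fine_stone: Small pale honing stone, 22 x 80 x 10, on the bench below the lever's swing. Leave.
- parts_dish: Round steel dish, diameter 103, 27 high, right of the bed. Leave.
- tape_roll: Roll of masking tape, diameter 104, 25 high, left of the vice. Leave.
- lace_spool: Spool, diameter 56, 48 high, behind the vice. Leave.
- spanner: Steel 13 mm spanner, 167 long, 8 high, left of the vice. Leave.
- screwdriver: Black screwdriver, 172 long, 28 high, in front of the lever. Leave.

How it is judged:
On the way, in this order (a step that is already met when the one before it is completed fails the run):
1. the stone is slid home against the end stop (y of honing_stone in the frame of stone_vice below 0.002 m and z of honing_stone in the frame of stone_vice below 0.0235 m), for 0.2 s.
2. the stone is clamped between the jaws (all of step 1 and contact force between jaw_plate and honing_stone above 20 N), for 0.3 s.
At the end, for the whole second after the job is handed in: The stone lies flat on the bed, its end within about 2.5 mm of the end stop, square to the jaws (under 0.03 rad), and the moving jaw presses on it with more than 20 N though the lever has been let go (all of step 2 and y of honing_stone in the frame of stone_vice above -0.004 m and angle between the y axis of honing_stone and the y axis of stone_vice, either way round below 0.03 rad and angle between honing_stone's own z axis and vertical below 0.05 rad); the robot touches nothing.
It fails at once if the robot pushes on the moving jaw itself (contact force between any of the fingers, the arm and jaw_plate above 5 N).
It fails at once if a bystander is moved by more than 15 mm or knocked over (distance of any of aerosol, squeeze_bottle, jar, fine_stone, parts_dish, tape_roll, lace_spool, spanner, screwdriver from where it was at the start of the episode above 0.015 m or angle between any of aerosol, squeeze_bottle, jar's own z axis and vertical above 0.35 rad).
It also fails if it takes over 72 s, if anything falls off the work surface, if the arm or the gripper's body presses on something with over 40 N, if the wrist force passes 120 N, or if a joint passes its speed limit or range.

## Working session

There is one attempt and no reset: what is moved stays moved. The work goes in short steps, Python scripts to look and compute and a tool call to move; the robot and the scene stay as the last step left them, time stands still between calls to the robot, and variables do not carry over. Pictures are saved under pics/ and viewed, at most 13 in all, crops included, and the job is handed in when it is done.

Besides the shell and the picture viewer there is one more tool, called after "Emit:" by a JSON object that holds its "op" and its "data", one argument or row to a line. carry_out: Moves the arm, as the interface text tells. Its arguments: {"type":"object","properties":{"deltas":{"type":"array"},"grip":{"type":"number"},"grip_force":{"type":"number"}},"required":["deltas"]}

```bash
mkdir -p pics; cat > h.py <<'E'
import numpy as np, cv2
from scipy.spatial.transform import Rotation as R
from plant import ctrl
def look(name):
    s=ctrl.get_state(); p,d=ctrl.read_camera(name); m=ctrl.camera_model(name)
    if 'extrinsics' in m: T=np.linalg.inv(np.array(m['extrinsics']))
    else:
        B=np.eye(4);B[:3,:3]=R.from_quat(s['tcp_rot']).as_matrix();B[:3,3]=s['eef_pos'];T=B@np.array(m['hand_eye'])
    return p,d,np.array(m['intrinsics']),m['k1'],T
def ray(c,uv):
    p,d,K,k,T=c
    q=cv2.undistortPoints(np.array([[uv]],float),K,np.array([k,0,0,0.]))[0,0]
    return np.array([q[0],q[1],1.])
def at_depth(c,uv,r=1):
    u,v=int(round(uv[0])),int(round(uv[1])); w=c[1][v-r:v+r+1,u-r:u+r+1]; w=w[w>0]
    if len(w)==0: return None
    return (c[4]@np.r_[ray(c,uv)*np.median(w),1])[:3]
def at_z(c,uv,z):
    d=c[4][:3,:3]@ray(c,uv); o=c[4][:3,3]; return o+d*(z-o[2])/d[2]
def cloud(c):
    p,d,K,k,T=c; v,u=np.nonzero(d>0)
    q=cv2.undistortPoints(np.stack([u,v],1).astype(float)[:,None],K,np.array([k,0,0,0.]))[:,0]
    z=d[v,u]; X=np.c_[q*z[:,None],z]@T[:3,:3].T+T[:3,3]
    return X,u,v
def save(n,p): cv2.imwrite('pics/'+n+'.png',p[:,:,::-1])
E
python3 - <<'E'
from h import *
np.set_printoptions(precision=4,suppress=True)
for n in ['top','side']:
    c=look(n); save(n+'1',c[0])
    print(n,c[4][:3,3])
    for q in ['stone_vice','honing_stone','jaw_plate','lever_ball','paddle_tip','pawl','lever','aerosol','squeeze_bottle','jar','fine_stone','parts_dish','stop_face','fixed_jaw_face','moving_jaw_face']:
        for r in ctrl.find_in(n,q)[:2]:
            print(q,np.round(r['uv'],1),round(r['score'],2),at_depth(c,r['uv']))
print(ctrl.get_state())
E
```

```text
top [0.333  0.348  1.0317]
stone_vice [282.4 209.2] 0.57 [0.5214 0.3491 0.0302]
honing_stone [265.5 189.7] 0.75 [0.5632 0.3859 0.0319]
honing_stone [278.3 201.2] 0.36 [0.5391 0.3581 0.0284]
jaw_plate [278.7 198.4] 0.56 [0.5451 0.3573 0.0289]
lever_ball [308.9 242.3] 0.96 [0.4472 0.2942 0.0648]
paddle_tip [310.4 241.1] 0.42 [0.45   0.2911 0.0623]
lever [311.7 248.3] 0.58 [0.4353 0.2884 0.0624]
aerosol [367.7 212.6] 0.71 [0.4821 0.2012 0.2185]
aerosol [336.4 290.4] 0.21 [0.3519 0.2345 0.0267]
squeeze_bottle [234.  273.9] 0.62 [0.3774 0.4372 0.1395]
squeeze_bottle [228.  162.9] 0.5 [0.6174 0.4667 0.0466]
jar [369.4 211.8] 0.66 [0.4827 0.199  0.223 ]
jar [215.1 298.1] 0.21 [0.3323 0.489  0.0065]
fine_stone [309.9 274.5] 0.87 [0.3849 0.2888 0.0101]
fine_stone [235.1 274.9] 0.7 [0.3758 0.4355 0.1348]
parts_dish [327.2 158.6] 0.68 [0.6411 0.2512 0.0092]
stop_face [285.  210.6] 0.77 [0.5163 0.3436 0.0419]
stop_face [215.8 297.8] 0.25 [0.3329 0.4876 0.0066]
fixed_jaw_face [283.6 211.9] 0.97 [0.5139 0.3465 0.0396]
moving_jaw_face [278.5 199.6] 0.73 [0.5425 0.3577 0.029 ]
moving_jaw_face [234.6
[... 860 characters left out ...]
] 0.22 [0.4993 0.208  0.1167]
fixed_jaw_face [263.4 244.5] 0.79 [0.5196 0.3653 0.0204]
moving_jaw_face [251.  241.4] 0.7 [0.5448 0.361  0.0269]
moving_jaw_face [299.9 311.9] 0.41 [ 0.4646  0.563  -0.0014]
{'time': 1.6, 'qpos': array([-1.281 ,  0.2863,  1.5767,  0.    ,  1.2786, -0.15  ]), 'dq': array([ 0.0003,  0.0016, -0.0013, -0.0015,  0.    ,  0.0017]), 'joint_efforts': array([  0.0003, -40.5955, -29.2926,  -0.0001,   0.0007,  -0.    ]), 'eef_pos': array([ 0.2874, -0.6107,  0.2313]), 'tcp_rot': array([0.9759, 0.2181, 0.    , 0.    ]), 'contact_force': array([-0.5364, -0.0834, -0.0464]), 'wrist_torque': array([ 0.0129, -0.0156, -0.0234]), 'finger_force': 0.0, 'opening': 0.9968112952955769}
```

```bash
python3 - <<'E'
import cv2
a=cv2.imread('pics/top1.png')[130:310,200:400]; b=cv2.imread('pics/side1.png')[130:310,180:400]
cv2.imwrite('pics/t1c.png',cv2.resize(a,None,fx=3.3,fy=3.3,interpolation=3)); cv2.imwrite('pics/s1c.png',cv2.resize(b,None,fx=3.3,fy=3.3,interpolation=3))
E
```

```text
(no output)
```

View pics/t1c.png

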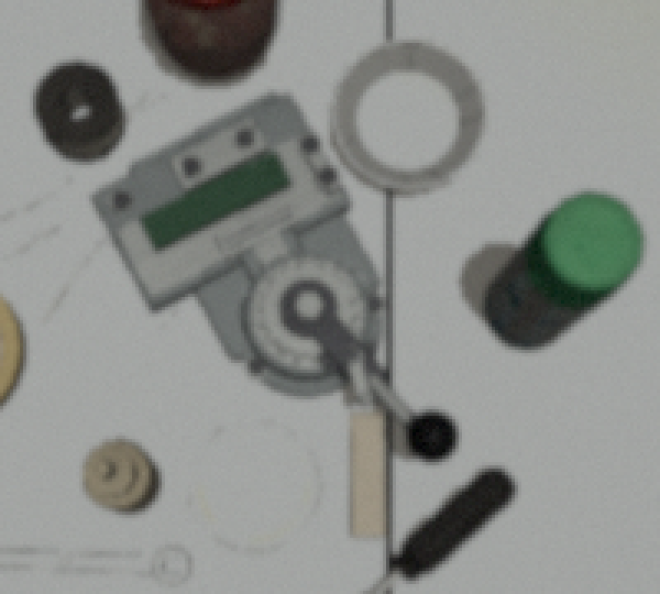

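View pics/s1c.png

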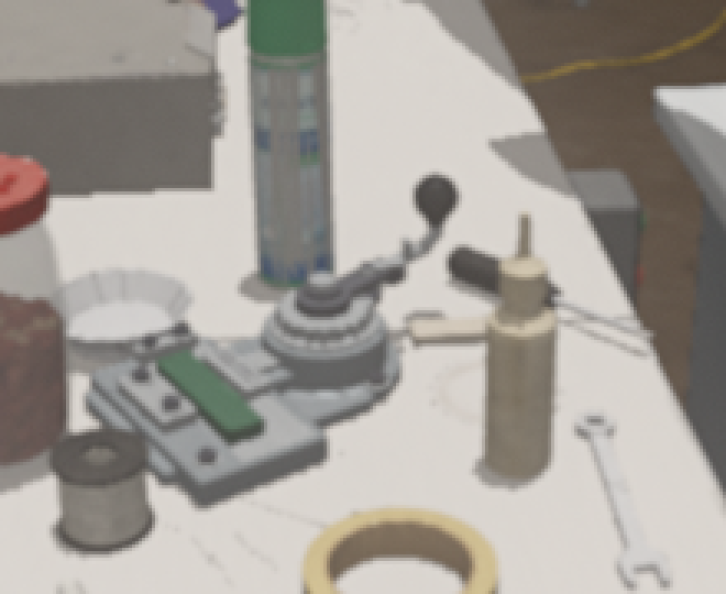

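The top crop shows the vice with its shaft at about crop (308,305) and the ball at (432,436). The stone is short of the stop on the right, and the paddle seems to lean to the clockwise side (355,390). I'll measure the vice axes and look for tall obstacles.

```bash
python3 - <<'E'
from h import *
np.set_printoptions(precision=4,suppress=True)
c=look('top'); s=look('side')
f=lambda x,y:(200+x/3.3,130+y/3.3)
# shaft nut z .072, ball z .09
print('shaft',at_z(c,f(308,305),.072),'ball',at_z(c,f(432,436),.09))
p=c[0].astype(int); g=(p[:,:,1]-p[:,:,0]>25)&(p[:,:,1]-p[:,:,2]>8)
g=g.astype(np.uint8); g[:, :230]=0; g[:,300:]=0; g[:165]=0; g[215:]=0
v,u=np.nonzero(g); P=np.array([at_z(c,(a,b),.032) for a,b in zip(u,v)])[:,:2]
r=cv2.minAreaRect((P*1000).astype(np.float32)); print('stone',len(u),r)
print('aerosol top',at_z(c,f(590,243),.225),'sq',at_z(c,f(119,475),.165),'jar',at_z(c,(200+215/3.3,130+10/3.3),.176),'paddle',at_z(c,f(357,390),.075))
for n,cc in (('t',c),('s',s)):
    X,_,_=cloud(cc); m=(X[:,2]>.1)&(X[:,0]<1.2)
    H,xe,ye=np.histogram2d(X[m,0],X[m,1],bins=[np.arange(-.2,1.25,.1),np.arange(-1.,1.05,.1)])
    print(n)
    for i in range(len(xe)-1):
        print('%.1f'%xe[i],' '.join('%4d'%(1000*X[m&(X[:,0]>=xe[i])&(X[:,0]<xe[i]+.1)&(X[:,1]>=y)&(X[:,1]<y+.1),2].max()) if H[i,j] else '   .' for j,y in enumerate(ye[:-1])))
cv2.imwrite('pics/both.png',cv2.resize(np.hstack([c[0],s[0]])[:,:,::-1],(800,300),interpolation=cv2.INTER_AREA))
E
```

```text
shaft [0.4865 0.3265 0.072 ] ball [0.4056 0.2522 0.09  ]Traceback (most recent call last):
  File "<stdin>", line 9, in <module>
IndexError: too many indices for array: array is 1-dimensional, but 2 were indexed
```

```bash
python3 - <<'E'
from h import *
np.set_printoptions(precision=4,suppress=True)
c=look('top'); s=look('side')
f=lambda x,y:(200+x/3.3,130+y/3.3)
p=c[0].astype(int); print(p[190,265],p[195,270])
g=(p[:,:,1]-p[:,:,0]>20).astype(np.uint8); g[:, :230]=0; g[:,300:]=0; g[:165]=0; g[215:]=0
v,u=np.nonzero(g); print(len(u))
if len(u)>50:
    P=np.array([at_z(c,(a,b),.032) for a,b in zip(u,v)])[:,:2]
    print('stone',cv2.minAreaRect((P*1000).astype(np.float32)))
print('stone ends', [at_z(c,f(*q),.032) for q in ((141,217),(277,154),(291,183),(155,249))])
print('aerosol top',at_z(c,f(590,243),.225),'sq',at_z(c,f(119,475),.165),'paddle',at_z(c,f(357,390),.075))
for n,cc in (('t',c),('s',s)):
    X,_,_=cloud(cc); m=(X[:,2]>.1)&(X[:,0]<1.2)
    print(n)
    for x in np.arange(-.2,1.2,.1):
        row=[]
        for y in np.arange(-1,1,.1):
            k=m&(X[:,0]>=x)&(X[:,0]<x+.1)&(X[:,1]>=y)&(X[:,1]<y+.1); row.append('%4d'%(1000*X[k,2].max()) if k.sum() else '   .')
        print('%.1f'%x,' '.join(row))
cv2.imwrite('pics/both.png',cv2.resize(np.hstack([c[0],s[0]])[:,:,::-1],(800,300),interpolation=cv2.INTER_AREA))
E
```

```text
[43 64 49] [104 106 102]
203
stone ((562.17529296875, 388.27410888671875), (19.210372924804688, 91.33646392822266), 27.247007369995117)
stone ends [array([0.5492, 0.4344, 0.032 ]), array([0.5925, 0.3468, 0.032 ]), array([0.5731, 0.3374, 0.032 ]), array([0.5282, 0.4247, 0.032 ])]
aerosol top [0.4969 0.1829 0.225 ] sq [0.3761 0.4309 0.165 ] paddle [0.4341 0.2962 0.075 ]
t
-0.2    .    .    .    .    .    .    .    .    .    .    .    .    .    .    .    .    .    .    .    .
-0.1    .    .    .    .    .    .    .    .    .    .    .    .    .    .    .    .    .    .    .    .
0.0    .    .    .    .    .    .    .    .    .    .    .    .    .    .    .    .    .    .    .    .
0.1    .    .    .    .    .    .    .    .    .    .  467  321    .    .    .    .    .    .    .    .
0.2    .    .    .    .    .    .    .    .    .  419  505  332    .    .    .    .    .    .    .    .
0.3    .    .    .    .    .    .    .    .    .  348  348    .  106    .  166    .    .    .    .    .
0.4    .    .    .    .    .    .    .    .    .  386  394  228  227    .    .    .    .    .    .   
[... 1490 characters left out ...]
8  429  431  431  431  431  431  224  224    .    .    .    .    .    .    .
0.6  234  191  422  425  435  441  436  457  459  438  438  437    .  177  176    .    .    .    .    .
0.7    .  288  259  285  129  448  453  458  437  437  437  436    .  190  191  190  190    .    .    .
0.8    .  111  157  437  437  439  437  437  437  437  437  437    .  190  191  190  191    .    .    .
0.9  313  325  436  443  449  456  463  469  476  483  490  496  500  419  250  190  190    .    .    .
1.0    .    .    .    .    .    .    .    .    .    .    .    .    .    .    .    .    .    .    .    .
1.1    .    .    .    .    .    .    .    .    .    .    .    .    .    .    .    .    .    .    .    .
```

View pics/both.png

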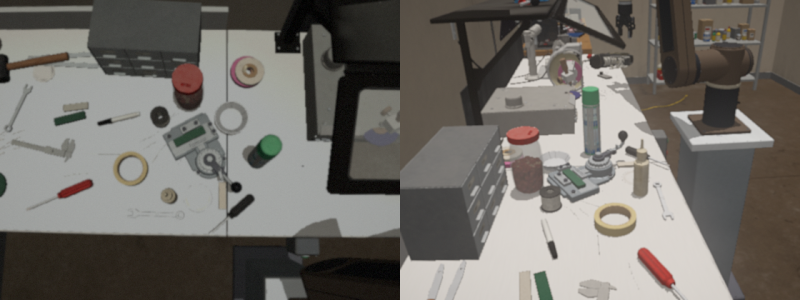

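```bash
python3 - <<'E'
from h import *
np.set_printoptions(precision=3,suppress=True,linewidth=150)
c=look('top'); s=look('side')
for n,cc in (('t',c),('s',s)):
    X,_,_=cloud(cc)
    m=(X[:,1]<.09)&(X[:,1]>-.35)&(X[:,2]>.25)&(X[:,0]>.18)&(X[:,0]<1)
    P=X[m]; print(n,len(P))
    for x in np.arange(.18,.7,.03):
        q=P[(P[:,0]>=x)&(P[:,0]<x+.03)]
        if len(q): print('%.2f'%x,len(q),np.percentile(q[:,2],[0,5,50,95,100]),'y',q[:,1].min(),q[:,1].max())
for y in np.arange(-.8,-.3,.05):
    X,_,_=cloud(s); q=X[(X[:,1]>y)&(X[:,1]<y+.05)&(X[:,2]>.25)&(X[:,0]<1)&(X[:,0]>.0)]
    if len(q): print('y%.2f'%y,np.round([q[:,0].min(),q[:,2].min(),q[:,2].max()],3))
E
```

```text
t 30609
0.18 1342 [0.336 0.354 0.408 0.48  0.498] y 0.04421153959330748 0.08998168382921645
0.21 3617 [0.25  0.269 0.394 0.487 0.505] y -0.0013925948358864404 0.08994520041254939
0.24 400 [0.265 0.302 0.363 0.414 0.429] y -0.028224975530505958 0.007401753355833984
0.36 1100 [0.324 0.333 0.338 0.341 0.344] y -0.061895299150780736 0.08995911187333089
0.39 2119 [0.328 0.341 0.345 0.352 0.357] y -0.060518733932113766 0.08999770347840486
0.42 2135 [0.339 0.348 0.356 0.366 0.372] y -0.057320666814400345 0.08997970782992443
0.45 2144 [0.357 0.362 0.371 0.38  0.385] y -0.05215085705091965 0.08999548849819072
0.48 2157 [0.369 0.376 0.384 0.394 0.399] y -0.04665739849094497 0.0899996516010439
0.51 2160 [0.384 0.39  0.398 0.408 0.414] y -0.04176634437407206 0.0899629829290226
0.54 2167 [0.396 0.404 0.413 0.423 0.427] y -0.035987865182053214 0.08999476628059078
0.57 1820 [0.41  0.419 0.428 0.433 0.435] y -0.03286974554283301 0.08965090259109998
0.60 2032 [0.419 0.422 0.428 0.44  0.442] y -0.03310244200813062 0.08999012076331675
0.63 1696 [0.435 0.437 0.439 0.44  0.443] y -0.028291233893437517 0.
[... 1019 characters left out ...]
997493284990465
0.57 279 [0.401 0.409 0.425 0.431 0.432] y -0.3493449490786946 0.08997453751065843
0.60 260 [0.419 0.422 0.426 0.438 0.438] y -0.3495220587827452 0.08733556416563304
0.63 186 [0.413 0.418 0.438 0.438 0.439] y -0.34966273666209946 0.08767001847567779
0.66 317 [0.393 0.404 0.436 0.456 0.459] y -0.3311666273149245 0.08983105120779489
0.69 403 [0.366 0.377 0.435 0.453 0.459] y -0.3469994726315404 0.0874215085974468
y-0.80 [0.376 0.251 0.42 ]
y-0.75 [0.378 0.25  0.436]
y-0.70 [0.291 0.25  0.439]
y-0.65 [0.251 0.25  0.443]
y-0.60 [0.243 0.25  0.447]
y-0.55 [0.244 0.25  0.449]
y-0.50 [0.377 0.25  0.453]
y-0.45 [0.376 0.251 0.457]
y-0.40 [0.379 0.251 0.46 ]
y-0.35 [0.376 0.25  0.463]
```

Emit:
{"op": "carry_out", "data": {
  "deltas": [0,0,-0.03,0,0,0]
}}

```text
time: 2.02
eef_pos: [0.2869, -0.6091, 0.2579]
tcp_rot: [0.976, 0.218, -0.0, -0.004]
contact_force: [-0.0, 0.1, 0.7]
opening: 1.0
finger_force: 0.0
```

```bash
cat >> h.py <<'E'
def plan(wps, start=None):
    """wps: rows of world x,y,z,yaw(tool x angle, tool down). Prints deltas from the commanded/measured pose."""
    s=ctrl.get_state()
    p0=np.array(s['eef_pos']); R0=R.from_quat(s['tcp_rot'])
    if start is not None: p0=np.array(start[:3]); R0=dn(start[3])
    out=[]
    for w in wps:
        d=R0.inv().apply(np.array(w[:3])-p0); r=(R0.inv()*dn(w[3])).as_rotvec()
        out+=[round(float(x),4)+0.0 for x in np.r_[d,r]]
    print(out)
def dn(yaw): return R.from_euler('z',yaw)*R.from_euler('x',np.pi)
E
python3 - <<'E'
from h import *
np.set_printoptions(precision=4,suppress=True)
print(np.array(ctrl.camera_model('wrist')['hand_eye']))
a=.44; P=[(.287,-.611,z,a) for z in (.32,.38,.44,.5,.5)]
plan(P,(.287,-.611,.261,a))
A=np.array((.287,-.611,.5,a));B=np.array((.45,0,.5,a+1.9));C=np.array((.45,.34,.5,a+1.9+1.24))
W=[A+(B-A)*i/11 for i in range(1,12)]+[B+(C-B)*i/7 for i in range(1,8)]
W=[A]+W
for i in range(0,18,5): plan(W[i+1:i+6],W[i])
E
```

```text
[[-0.0005 -0.9627 -0.2707  0.0681]
 [ 1.     -0.0005  0.0002  0.0004]
 [-0.0003 -0.2707  0.9627 -0.1432]
 [ 0.      0.      0.      1.    ]]
[0.0, 0.0, -0.059, 0.0, 0.0, 0.0, 0.0, 0.0, -0.119, 0.0, 0.0, 0.0, 0.0, 0.0, -0.179, 0.0, 0.0, 0.0, 0.0, 0.0, -0.239, 0.0, 0.0, 0.0, 0.0, 0.0, -0.239, 0.0, 0.0, 0.0]
[0.0371, -0.0439, 0.0, 0.0, 0.0, -0.1727, 0.0741, -0.0879, 0.0, 0.0, 0.0, -0.3455, 0.1112, -0.1318, 0.0, 0.0, 0.0, -0.5182, 0.1483, -0.1758, 0.0, 0.0, 0.0, -0.6909, 0.1853, -0.2197, 0.0, 0.0, 0.0, -0.8636]
[0.0575, -0.0004, 0.0, 0.0, 0.0, -0.1727, 0.115, -0.0007, 0.0, 0.0, 0.0, -0.3455, 0.1725, -0.0011, 0.0, 0.0, 0.0, -0.5182, 0.2299, -0.0015, 0.0, 0.0, 0.0, -0.6909, 0.2874, -0.0019, 0.0, 0.0, 0.0, -0.8636]
[0.0376, 0.0435, 0.0, 0.0, 0.0, -0.1727, 0.0778, 0.0707, 0.0, 0.0, 0.0, -0.3499, 0.118, 0.098, 0.0, 0.0, 0.0, -0.527, 0.1582, 0.1253, 0.0, 0.0, 0.0, -0.7042, 0.1984, 0.1526, 0.0, 0.0, 0.0, -0.8813]
[0.0045, 0.0484, 0.0, 0.0, 0.0, -0.1771, 0.009, 0.0967, 0.0, 0.0, 0.0, -0.3543, 0.0135, 0.1451, 0.0, 0.0, 0.0, -0.5314]
```

Emit:
{"op": "carry_out", "data": {
  "deltas": [0,0,-0.06,0,0,0,0,0,-0.12,0,0,0,0,0,-0.18,0,0,0,0,0,-0.24,0,0,0,0,0,-0.24,0,0,0],
  "grip": 0
}}

```text
time: 2.65
eef_pos: [0.2876, -0.6111, 0.5101]
tcp_rot: [0.976, 0.218, 0.0, 0.007]
contact_force: [0.9, 0.4, -0.6]
opening: -0.001
finger_force: 0.0
```

Emit:
{"op": "carry_out", "data": {
  "deltas": [0.037,-0.044,0,0,0,-0.173,0.074,-0.088,0,0,0,-0.345,0.111,-0.132,0,0,0,-0.518,0.148,-0.176,0,0,0,-0.691,0.185,-0.22,0,0,0,-0.864]
}}

```text
time: 3.28
eef_pos: [0.3612, -0.3309, 0.4999]
tcp_rot: [0.793, 0.609, 0.0, -0.001]
contact_force: [0.7, 0.5, -0.3]
opening: -0.004
finger_force: 0.0
```

Emit:
{"op": "carry_out", "data": {
  "deltas": [0.0575,0,0,0,0,-0.173,0.115,0,0,0,0,-0.345,0.1725,0,0,0,0,-0.518,0.23,0,0,0,0,-0.691,0.287,0,0,0,0,-0.864]
}}

```text
time: 3.9
eef_pos: [0.4368, -0.0542, 0.5002]
tcp_rot: [0.465, 0.885, -0.0, -0.0]
contact_force: [1.3, 0.1, -0.2]
opening: -0.0
finger_force: 0.0
```

Emit:
{"op": "carry_out", "data": {
  "deltas": [0.038,0.0435,0,0,0,-0.173,0.078,0.071,0,0,0,-0.35,0.118,0.098,0,0,0,-0.527,0.158,0.125,0,0,0,-0.704,0.198,0.153,0,0,0,-0.881]
}}

```text
time: 4.53
eef_pos: [0.4516, 0.1953, 0.5001]
tcp_rot: [0.043, 0.999, -0.0, -0.001]
contact_force: [1.4, -0.5, 0.2]
opening: -0.001
finger_force: 0.0
```

Emit:
{"op": "carry_out", "data": {
  "deltas": [0.0045,0.048,0,0,0,-0.177,0.009,0.097,0,0,0,-0.354,0.0135,0.145,0,0,0,-0.53,0.0135,0.145,0,0,0,-0.55,0.0135,0.145,0,0,0,-0.55]
}}

```text
time: 5.15
eef_pos: [0.452, 0.339, 0.5003]
tcp_rot: [-0.226, 0.974, -0.0, -0.001]
contact_force: [0.9, 0.1, -1.1]
opening: -0.001
finger_force: 0.0
```

```bash
python3 - <<'E'
from h import *
np.set_printoptions(precision=4,suppress=True)
c=look('wrist'); save('w1',c[0]); np.savez('w1.npz',T=c[4],d=c[1])
for q in ['lever_ball','paddle_tip','honing_stone','aerosol','squeeze_bottle','stop_face','fixed_jaw_face','moving_jaw_face','jar']:
    for r in ctrl.find_in('wrist',q)[:2]: print(q,np.round(r['uv'],1),round(r['score'],2),at_depth(c,r['uv']))
cv2.imwrite('pics/w1b.png',cv2.resize(c[0][:,:,::-1],(800,600),interpolation=cv2.INTER_CUBIC))
E
```

```text
lever_ball [255.8 143.5] 0.56 [0.4416 0.2906 0.0643]
paddle_tip [258.5 149. ] 0.48 [0.448  0.299  0.0654]
honing_stone [273.5 218.9] 0.67 [0.5614 0.3831 0.0328]
honing_stone [265.2 200.5] 0.25 [0.5357 0.3525 0.0294]
aerosol [166.9 148.7] 0.77 [0.483  0.1962 0.2251]
squeeze_bottle [345.9 150.4] 0.73 [0.3829 0.4266 0.1184]
stop_face [264.6 194.4] 0.69 [0.5236 0.3457 0.0366]
fixed_jaw_face [265.9 193. ] 0.93 [0.5197 0.3467 0.0379]
moving_jaw_face [264.2 204.2] 0.83 [0.543  0.3539 0.0303]
jar [235.9 277. ] 0.61 [0.6582 0.3584 0.1314]
```

View pics/w1b.png

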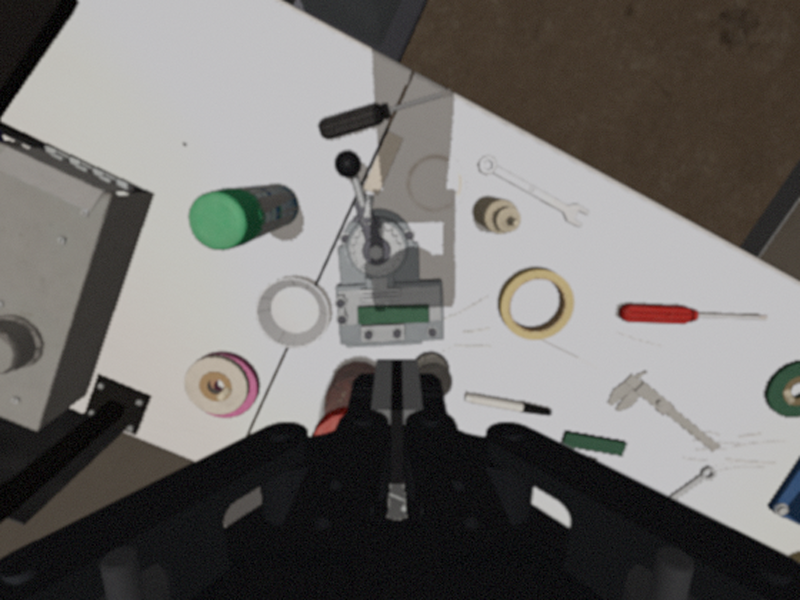

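Seen from above with the vice's -x up, the ball is at (347,163), the shaft at (377,252) and the stone at (393,314). The stone is short of the stop on the left. Something light sits to the right (clockwise) of the lever at (370,185).

```bash
python3 - <<'E'
from h import *
np.set_printoptions(precision=4,suppress=True)
c=look('wrist'); f=lambda x,y:(x*.7,y*.7)
S=at_z(c,f(377,252),.072); B=at_z(c,f(347,163),.09); print('S',S,'B',B,np.hypot(*(B-S)[:2]))
p=c[0].astype(int); g=(p[:,:,1]-p[:,:,0]>18).astype(np.uint8); g[:, :245]=0; g[:,305:]=0; g[:210]=0; g[230:]=0
v,u=np.nonzero(g); P=np.array([at_z(c,(a,b),.032) for a,b in zip(u,v)])[:,:2]; print(len(u))
r=cv2.minAreaRect((P*1000).astype(np.float32)); print(r); print('box',cv2.boxPoints(r))
for n,q in dict(aero=(222,219,.22),bottle=(508,216,.16),bottlebody=(490,213,.1),bedFL=(442,340,.02),bedFR=(340,345,.02),bedNL=(441,281,.02),bedNR=(337,283,.02)).items(): print(n,at_z(c,f(q[0],q[1]),q[2]))
E
```

```text
S [0.4878 0.3289 0.072 ] B [0.4066 0.2527 0.09  ] 0.11132271694192389
521
((562.8278198242188, 387.28668212890625), (22.85836410522461, 95.5260009765625), 26.139596939086914)
box [[531.5251 425.1294]
 [573.61   339.3735]
 [594.1306 349.444 ]
 [552.0456 435.1999]]
aero [0.4972 0.1836 0.22  ]
bottle [0.3788 0.4314 0.16  ]
bottlebody [0.3837 0.4262 0.1   ]
bedFL [0.5708 0.4698 0.02  ]
bedFR [0.6426 0.3411 0.02  ]
bedNL [0.4942 0.4281 0.02  ]
bedNR [0.5604 0.2996 0.02  ]
```

```bash
cat >> h.py <<'E'
S0=np.array([.487,.3275]); A0=.464
def V(x,y): return S0+x*np.array([np.cos(A0),np.sin(A0)])+y*np.array([-np.sin(A0),np.cos(A0)])
def Vi(p): d=np.array(p[:2])-S0; return np.array([d@[np.cos(A0),np.sin(A0)],d@[-np.sin(A0),np.cos(A0)]])
E
python3 - <<'E'
from h import *
a=np.array((.452,.339,.5,3.598)); b=np.array((*V(.092,.098),.14,np.pi+A0)); print(b)
W=[a+(b-a)*i/8 for i in range(1,9)]
plan([a+(b-a)*i/7 for i in (1,2,3,4,5)]); plan([a+(b-a)*i/7 for i in (6,7,7)],a+(b-a)*5/7)
E
```

```text
[0.52541498 0.45631106 0.14       3.60559265]
[-0.0166, 0.0104, 0.0529, 0.0, 0.0003, -0.0008, -0.0334, 0.0208, 0.1043, 0.0, 0.0003, -0.0018, -0.0502, 0.0312, 0.1558, 0.0, 0.0003, -0.0029, -0.067, 0.0417, 0.2072, 0.0, 0.0003, -0.004, -0.0838, 0.0521, 0.2586, 0.0, 0.0003, -0.0051]
[-0.0169, 0.0103, 0.0514, 0.0, 0.0, -0.0011, -0.0337, 0.0207, 0.1029, 0.0, 0.0, -0.0022, -0.0337, 0.0207, 0.1029, 0.0, 0.0, -0.0022]
```

Emit:
{"op": "carry_out", "data": {
  "deltas": [-0.017,0.0105,0.052,0,0,-0.001,-0.0335,0.021,0.104,0,0,-0.002,-0.05,0.031,0.156,0,0,-0.003,-0.067,0.0415,0.207,0,0,-0.004,-0.084,0.052,0.2585,0,0,-0.005]
}}

```text
time: 6.32
eef_pos: [0.5048, 0.4236, 0.2413]
tcp_rot: [-0.229, 0.973, 0.0, 0.0]
contact_force: [0.2, 0.1, 0.3]
opening: 0.006
finger_force: 0.0
```

Emit:
{"op": "carry_out", "data": {
  "deltas": [-0.017,0.0105,0.051,0,0,-0.001,-0.034,0.021,0.103,0,0,-0.002,-0.034,0.021,0.103,0,0,-0.002]
}}

```text
time: 6.7
eef_pos: [0.5225, 0.4555, 0.1324]
tcp_rot: [-0.23, 0.973, -0.002, -0.006]
contact_force: [-0.1, 0.6, 0.2]
opening: -0.002
finger_force: 0.0
```

```bash
python3 - <<'E'
from h import *
np.set_printoptions(precision=4,suppress=True)
c=look('wrist'); s=ctrl.get_state(); print(s['eef_pos'],Vi(s['eef_pos']))
save('w2',c[0]); cv2.imwrite('pics/w2b.png',cv2.resize(c[0][:,:,::-1],(800,600),interpolation=cv2.INTER_CUBIC))
p=c[0].astype(int); g=(p[:,:,1]-p[:,:,0]>18).astype(np.uint8)
n,l,st,ce=cv2.connectedComponentsWithStats(g); 
for i in range(1,n):
    if st[i,4]>300: 
        v,u=np.nonzero(l==i); P=np.array([at_z(c,(a,b),.032) for a,b in zip(u,v)])[:,:2]
        r=cv2.minAreaRect((P*1000).astype(np.float32)); print(st[i],r,Vi(np.array(r[0])/1000))
E
```

```text
[0.5243 0.4563 0.1368] [0.091  0.0985]
[ 115  204  127   32 3614] ((562.36376953125, 387.1748962402344), (25.017776489257812, 99.13760375976562), 27.339820861816406) [0.0941 0.0196]
```

View pics/w2b.png

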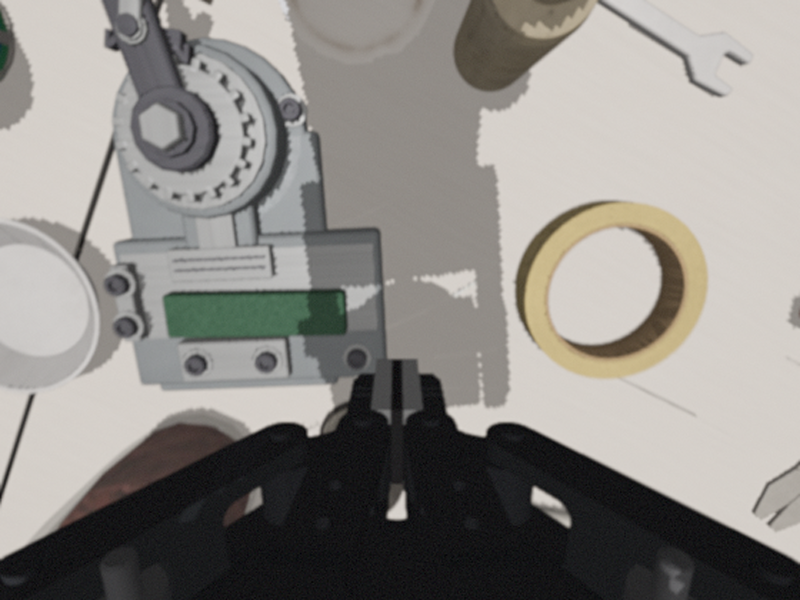

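The stone lies square at (255,312), and its left end has a clear space to its right. The bolt at (357,357) is out of the finger's lane. The paddle is out of view above. Descending and pushing.

Emit:
{"op": "carry_out", "data": {
  "deltas": [0,0,0.05,0,0,0,0,0,0.1,0,0,0,0,0,0.115,0,0,0,0,0,0.115,0,0,0]
}}

```text
time: 7.25
eef_pos: [0.5264, 0.4573, 0.0267]
tcp_rot: [-0.23, 0.973, 0.0, 0.001]
contact_force: [0.2, 0.4, 0.1]
opening: 0.003
finger_force: 0.0
```

Emit:
{"op": "carry_out", "data": {
  "deltas": [0,-0.005,0,0,0,0,0,-0.01,0,0,0,0,0,-0.015,0,0,0,0,0,-0.02,0,0,0,0,0,-0.02,0,0,0,0]
}}

```text
time: 7.88
eef_pos: [0.5352, 0.4388, 0.0256]
tcp_rot: [-0.23, 0.973, -0.0, 0.001]
contact_force: [0.1, -0.5, 3.3]
opening: -0.002
finger_force: 1.5
```

```bash
cat > st.py <<'E'
from h import *
np.set_printoptions(precision=4,suppress=True)
s=ctrl.get_state(); print(s['time'],s['eef_pos'],Vi(s['eef_pos']),s['contact_force'])
c=look('wrist')
p=c[0].astype(int); g=(p[:,:,1]-p[:,:,0]>18).astype(np.uint8)
n,l,st,ce=cv2.connectedComponentsWithStats(g)
for i in range(1,n):
    if st[i,4]>300:
        v,u=np.nonzero(l==i); P=np.array([at_z(c,(a,b),.032) for a,b in zip(u,v)])[:,:2]
        r=cv2.minAreaRect((P*1000).astype(np.float32)); print(st[i],r,Vi(np.array(r[0])/1000))
E
python3 st.py
```

```text
7.875 [0.5352 0.4388 0.0256] [0.0929 0.078 ] [ 0.0583 -0.4759  3.307 ]
[  45  250  214   51 9166] ((561.42626953125, 386.59326171875), (25.44776153564453, 98.68997955322266), 27.79793930053711) [0.093  0.0195]
```

Emit:
{"op": "carry_out", "data": {
  "deltas": [0,-0.003,0,0,0,0,0,-0.006,0,0,0,0,0,-0.009,0,0,0,0,0,-0.009,0,0,0,0]
}}

```text
time: 8.43
eef_pos: [0.539, 0.4314, 0.0255]
tcp_rot: [-0.23, 0.973, 0.0, 0.001]
contact_force: [-0.9, 2.5, 4.1]
opening: 0.002
finger_force: 2.7
```

```bash
python3 st.py
```

```text
8.425 [0.539  0.4314 0.0255] [0.093  0.0697] [-0.887   2.4637  4.0631]
[  45  250  215   51 9133] ((565.133544921875, 379.42236328125), (25.413177490234375, 99.25682067871094), 28.27650260925293) [0.0931 0.0115]
```

Emit:
{"op": "carry_out", "data": {
  "deltas": [0,-0.003,-0.0015,0,0,0,0,-0.006,-0.0015,0,0,0,0,-0.009,-0.0015,0,0,0,0,-0.009,-0.0015,0,0,0]
}}

```text
time: 8.98
eef_pos: [0.5423, 0.4224, 0.0256]
tcp_rot: [-0.23, 0.973, -0.0, -0.001]
contact_force: [-0.8, -1.1, 0.3]
opening: -0.001
finger_force: 0.4
```

Emit:
{"op": "carry_out", "data": {
  "deltas": [0,-0.001,0,0,0,0,0,-0.002,0,0,0,0,0,-0.002,0,0,0,0]
}}

```text
time: 9.35
eef_pos: [0.5426, 0.4222, 0.0261]
tcp_rot: [-0.23, 0.973, 0.001, -0.001]
contact_force: [-3.0, 5.0, -0.1]
opening: 0.002
finger_force: 2.7
```

```bash
python3 st.py
```

```text
9.35 [0.5426 0.4222 0.0261] [0.092  0.0598] [-3.0224  4.9945 -0.0649]
[  48  251  214   51 9010] ((568.5689697265625, 371.1619567871094), (25.40633201599121, 98.7905044555664), 27.376863479614258) [0.0925 0.0025]
```

Emit:
{"op": "carry_out", "data": {
  "deltas": [0,-0.001,0,0,0,0,0,-0.0025,0,0,0,0,0,-0.0025,0,0,0,0,0,-0.0025,0,0,0,0]
}}

```text
time: 9.9
eef_pos: [0.5424, 0.4218, 0.0262]
tcp_rot: [-0.23, 0.973, 0.003, -0.001]
contact_force: [-4.9, 8.9, -0.3]
opening: 0.001
finger_force: 5.7
```

```bash
python3 st.py; python3 - <<'E'
from h import *
c=look('wrist'); cv2.imwrite('pics/w3b.png',cv2.resize(c[0][:,:,::-1],(800,600),interpolation=cv2.INTER_CUBIC))
E
```

```text
9.9 [0.5424 0.4218 0.0262] [0.0918 0.0595] [-4.8653  8.9163 -0.3132]
[  49  250  213   52 8969] ((568.5535888671875, 370.983154296875), (25.514236450195312, 98.572021484375), 27.43267059326172) [0.0924 0.0024]
```

View pics/w3b.png

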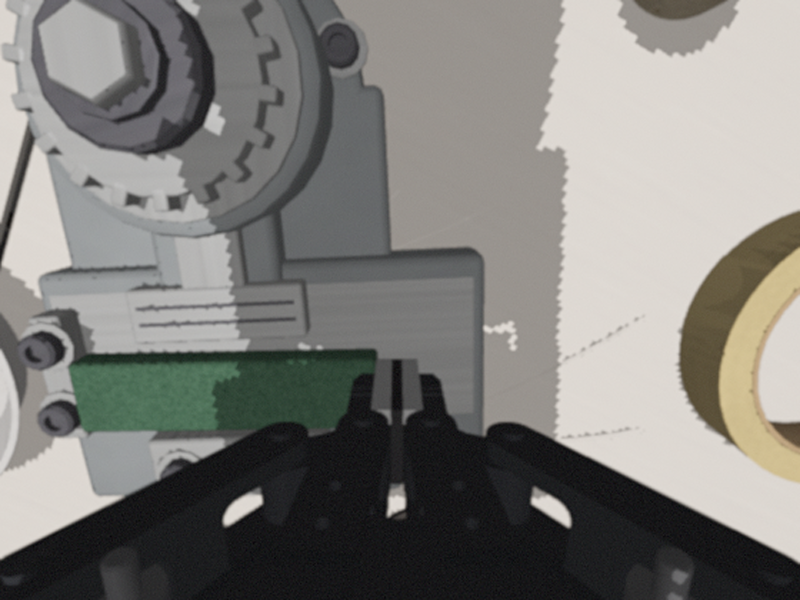

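The stone's end is flush on the stop at (75,390), and the force rose with no motion, so it is home. I back off, rise and look at the paddle.

```bash
python3 - <<'E'
from h import *
np.set_printoptions(precision=4,suppress=True)
c=look('wrist'); S=at_z(c,(87*.7,52*.7),.072); print(S, Vi(S))
s=ctrl.get_state();p=s['eef_pos']
A=np.pi+A0
st=(*p,A); w=Vi(p)
W=[(*V(w[0],w[1]+.012),p[2],A),(*V(w[0],w[1]+.015),p[2]+.05,A),(*V(w[0],w[1]+.015),p[2]+.11,A),(*V(w[0],w[1]+.015),p[2]+.17,A),(*V(w[0],w[1]+.015),p[2]+.19,A)]
plan(W,st)
a=np.array(W[-1]); b=np.array((*V(-.02,.0),.22,A)); print(np.linalg.norm(b-a))
plan([a+(b-a)*i/3 for i in (1,2,3,3)],a)
E
```

```text
[0.487  0.3274 0.072 ] [-0.     -0.0001]
[0.0, 0.012, 0.0, 0.0, 0.0, 0.0, 0.0, 0.015, -0.05, 0.0, 0.0, 0.0, 0.0, 0.015, -0.11, 0.0, 0.0, 0.0, 0.0, 0.015, -0.17, 0.0, 0.0, 0.0, 0.0, 0.015, -0.19, 0.0, 0.0, 0.0]
0.1343877380752381
[0.0373, -0.0248, -0.0013, 0.0, 0.0, 0.0, 0.0745, -0.0497, -0.0026, 0.0, 0.0, 0.0, 0.1118, -0.0745, -0.0039, 0.0, 0.0, 0.0, 0.1118, -0.0745, -0.0039, 0.0, 0.0, 0.0]
```

Emit:
{"op": "carry_out", "data": {
  "deltas": [0,0.012,0,0,0,0,0,0.015,-0.05,0,0,0,0,0.015,-0.11,0,0,0,0,0.015,-0.17,0,0,0,0,0.015,-0.19,0,0,0]
}}

```text
time: 10.68
eef_pos: [0.5402, 0.4332, 0.2228]
tcp_rot: [-0.23, 0.973, 0.001, 0.005]
contact_force: [0.9, 0.5, 0.2]
opening: -0.003
finger_force: 0.0
```

Emit:
{"op": "carry_out", "data": {
  "deltas": [0.037,-0.025,0,0,0,0,0.075,-0.05,0,0,0,0,0.112,-0.075,0,0,0,0,0.112,-0.075,0,0,0,0]
}}

```text
time: 11.18
eef_pos: [0.4694, 0.3127, 0.2145]
tcp_rot: [-0.229, 0.973, -0.001, -0.002]
contact_force: [-0.1, -0.2, -0.9]
opening: -0.001
finger_force: 0.0
```

```bash
sed -i 's/A0=.464/A0=.485/' h.py; cat > lev.py <<'E'
from h import *
np.set_printoptions(precision=4,suppress=True)
s=ctrl.get_state(); print(s['time'],s['eef_pos'],Vi(s['eef_pos']))
c=look('wrist')
X,u,v=cloud(c); p=c[0][v,u].astype(int)
V2=(X[:,:2]-S0)@np.array([[np.cos(A0),-np.sin(A0)],[np.sin(A0),np.cos(A0)]])
m=(X[:,2]>.078)&(X[:,2]<.11)&(abs(np.hypot(*V2.T)-.11)<.03)&(p.sum(1)<130)
print('ball',m.sum(), V2[m].mean(0), 'angle',np.arctan2(V2[m,1].mean(),-V2[m,0].mean()))
for q in ('lever_ball','paddle_tip','pawl'):
    for r in ctrl.find_in('wrist',q)[:1]:
        w=at_z(c,r['uv'],.09 if q=='lever_ball' else .075); t=Vi(w); print(q,np.round(r['uv'],1),round(r['score'],2),w,t,'ang',np.arctan2(t[1],-t[0]),'r',np.hypot(*t))
save(__import__('sys').argv[1],c[0]); cv2.imwrite('pics/%sb.png'%__import__('sys').argv[1],cv2.resize(c[0][:,:,::-1],(800,600),interpolation=cv2.INTER_CUBIC))
E
python3 lev.py w4
```

```text
11.175 [0.4694 0.3127 0.2145] [-0.0224 -0.0049]
ball 1136 [-0.1048 -0.0279] angle -0.26042848651193695
lever_ball [265.4 155.9] 0.68 [0.4367 0.2847 0.09  ] [-0.0645 -0.0144] ang -0.2200049872297732 r 0.06608062276222401
paddle_tip [272.4 173. ] 0.91 [0.449  0.2969 0.075 ] [-0.0479 -0.0094] ang -0.19297556690335738 r 0.04882871967011728
pawl [270.9 170.9] 0.63 [0.4479 0.2949 0.075 ] [-0.0498 -0.0106] ang -0.21029356680498376 r 0.05092772024255305
```

View pics/w4b.png

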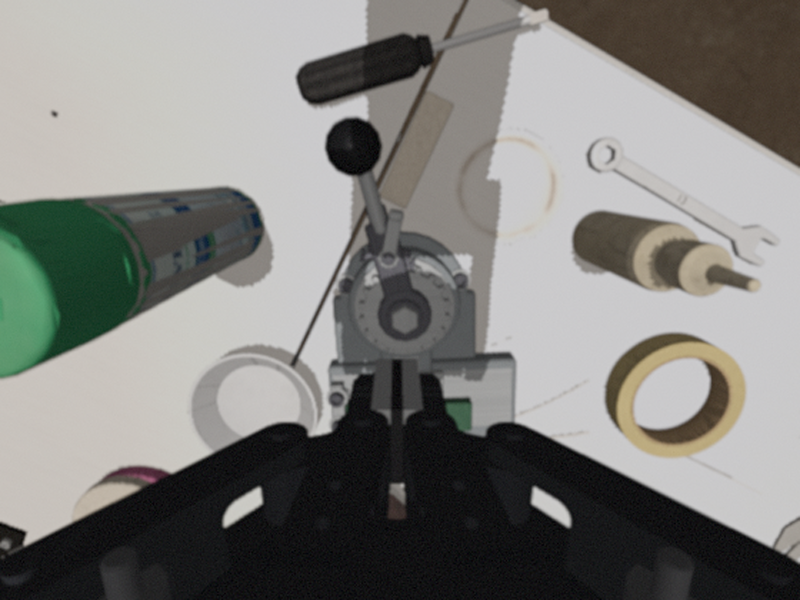

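The paddle tip at (396,215) stands to the right of the lever line (about x 373 there). It leans clockwise, which is the closing direction, so no flip is needed. Now I'll grip the ball at (353,147).

```bash
cat >> h.py <<'E'
def L(th,z,r=.11): # tool pose on ball at lever angle th
    y=np.pi+A0-th; return np.array((S0[0]+r*np.cos(y),S0[1]+r*np.sin(y),z,y))
E
python3 - <<'E'
from h import *
s=ctrl.get_state(); a=np.array((*s['eef_pos'],2*np.arctan2(.973,-.229))); b=L(-.262,.2); print(b)
plan([a+(b-a)*i/2 for i in (1,2,2)],a)
E
```

```text
[0.40628965 0.25276153 0.2        3.88859265]
[0.0434, -0.0135, 0.0081, 0.0, 0.0, -0.1424, 0.0868, -0.027, 0.0163, 0.0, 0.0, -0.2847, 0.0868, -0.027, 0.0163, 0.0, 0.0, -0.2847]
```

Emit:
{"op": "carry_out", "data": {
  "deltas": [0.0435,-0.0135,0.008,0,0,-0.142,0.087,-0.027,0.016,0,0,-0.285,0.087,-0.027,0.016,0,0,-0.285,0.087,-0.027,0.016,0,0,-0.285],
  "grip": 80,
  "grip_force": 30
}}

```text
time: 11.88
eef_pos: [0.4068, 0.2529, 0.2011]
tcp_rot: [-0.366, 0.931, -0.0, 0.001]
contact_force: [-0.4, 0.4, 0.5]
opening: 0.801
finger_force: 0.0
```

```bash
python3 - <<'E'
from h import *
s=ctrl.get_state(); q=s['tcp_rot']; print(s['eef_pos'],(2*np.arctan2(q[1],q[0]))%6.2832,s['qpos'],s['opening'])
b=L(-.262,.2);plan([L(-.262,.16),L(-.262,.11),L(-.262,.07),L(-.262,.07)])
E
```

```text
[0.40675439 0.25288067 0.20113534] 3.890558056566388 [ 3.43953977e-01 -1.29859020e-01  2.07618044e+00  2.85403828e-05
  1.19318331e+00 -1.97581825e+00] 0.8010988833256711
[0.0005, 0.0003, 0.0411, -0.0008, 0.0019, 0.002, 0.0006, 0.0003, 0.0911, -0.0008, 0.0019, 0.002, 0.0007, 0.0003, 0.1311, -0.0008, 0.0019, 0.002, 0.0007, 0.0003, 0.1311, -0.0008, 0.0019, 0.002]
```

Emit:
{"op": "carry_out", "data": {
  "deltas": [0,0,0.045,0,0,0,0,0,0.09,0,0,0,0,0,0.131,0,0,0,0,0,0.131,0,0,0]
}}

```text
time: 12.38
eef_pos: [0.4044, 0.252, 0.0667]
tcp_rot: [-0.366, 0.931, 0.0, -0.003]
contact_force: [-0.5, 0.1, -0.1]
opening: 0.8
finger_force: 0.0
```

Emit:
{"op": "carry_out", "data": {
  "deltas": [0,0,0,0,0,0,0,0,0,0,0,0,0,0,0,0,0,0,0,0,0,0,0,0,0,0,0,0,0,0],
  "grip": 10
}}

```text
time: 13.0
eef_pos: [0.4076, 0.2531, 0.0719]
tcp_rot: [-0.366, 0.931, 0.0, 0.003]
contact_force: [-1.1, 1.3, 6.5]
opening: 0.354
finger_force: 29.5
```

```bash
cat > arc.py <<'E'
# arc.py th0 th1 z : deltas for lever arc, in calls of 5 rows
from h import *
import sys
a,b,z=map(float,sys.argv[1:4]); n=int(np.ceil(abs(b-a)/.17)); T=[a+(b-a)*i/n for i in range(n+1)]
s=ctrl.get_state(); q=s['tcp_rot']; p=s['eef_pos']; y=(2*np.arctan2(q[1],q[0]))%6.2832; print('t',s['time'],'th by pos',np.arctan2(Vi(p)[1],-Vi(p)[0]),'r',np.hypot(*Vi(p)),'z',p[2],'th by yaw',np.pi+A0-y,'F',s['contact_force'],'M',s['wrist_torque'],'q6',s['qpos'][5])
for i in range(0,n,5): print(T[min(i+5,n)]);plan([L(t,z) for t in T[i+1:i+6]],L(T[i],z))
E
python3 arc.py -.262 .8 .07
```

```text
t 13.0 th by pos -0.26772549136577145 r 0.10883001720552955 z 0.07193284191466436 th by yaw -0.26408575054690964 F [-1.09085608  1.25228089  6.51695066] M [0.23202506 0.16626264 0.01921999] q6 -1.976803831964674
0.49657142857142866
[-0.0013, 0.0166, 0.0, 0.0, 0.0, 0.1517, -0.005, 0.0329, 0.0, 0.0, 0.0, 0.3034, -0.0112, 0.0484, 0.0, 0.0, 0.0, 0.4551, -0.0196, 0.0627, 0.0, 0.0, 0.0, 0.6069, -0.0302, 0.0757, 0.0, 0.0, 0.0, 0.7586]
0.8
[-0.0013, 0.0166, 0.0, 0.0, 0.0, 0.1517, -0.005, 0.0329, 0.0, 0.0, 0.0, 0.3034]
```

Emit:
{"op": "carry_out", "data": {
  "deltas": [-0.0013,0.0165,0.004,0,0,0.152,-0.005,0.033,0.004,0,0,0.303,-0.011,0.0485,0.004,0,0,0.455,-0.0195,0.0625,0.004,0,0,0.607,-0.03,0.0755,0.004,0,0,0.759]
}}

```text
time: 13.62
eef_pos: [0.3794, 0.3283, 0.071]
tcp_rot: [0.007, 1.0, -0.001, 0.003]
contact_force: [-0.8, -8.8, 19.7]
opening: 0.35
finger_force: 30.9
```

```bash
python3 arc.py .497 .8 .07
```

```text
t 13.625 th by pos 0.4923424182201829 r 0.10758533444297912 z 0.07095074158675051 th by yaw 0.49995690545709026 F [-0.77637593 -8.8339205  19.73850723] M [-1.74436241  0.09820105 -0.49142208] q6 -1.0398893298592533
0.8
[-0.0013, 0.0166, 0.0, 0.0, 0.0, 0.1515, -0.005, 0.0328, 0.0, 0.0, 0.0, 0.303]
```

Emit:
{"op": "carry_out", "data": {
  "deltas": [-0.0013,0.0165,-0.003,0,0,0.152,-0.005,0.033,-0.003,0,0,0.303,-0.005,0.033,-0.003,0,0,0.303]
}}

```text
time: 14.0
eef_pos: [0.3845, 0.3616, 0.0712]
tcp_rot: [0.155, 0.988, 0.001, 0.003]
contact_force: [3.6, -2.9, 6.7]
opening: 0.358
finger_force: 30.8
```

```bash
python3 arc.py .8 -.5 .07; python3 - <<'E'
from h import *
np.set_printoptions(precision=4,suppress=True)
for n in ['side','top']:
    c=look(n); save(n+'2',c[0])
    for q in ('squeeze_bottle','aerosol','moving_jaw_face','fine_stone'):
        for r in ctrl.find_in(n,q)[:1]: print(n,q,np.round(r['uv'],1),round(r['score'],2),at_depth(c,r['uv']))
a=cv2.imread('pics/side2.png')[130:280,210:410]; b=cv2.imread('pics/side1.png')[130:280,210:410]
cv2.imwrite('pics/s2c.png',np.vstack([cv2.resize(x,(400,300),interpolation=3) for x in (a,b)]))
E
```

```text
t 14.0 th by pos 0.805811947229163 r 0.10798966574531599 z 0.07119510305035259 th by yaw 0.7970228645686586 F [ 3.61963657 -2.88203827  6.68537827] M [-0.68763421 -0.41677498 -0.16339666] q6 -0.6930787500734849
-0.012499999999999956
[-0.0014, -0.0178, 0.0, 0.0, 0.0, -0.1625, -0.0058, -0.0351, 0.0, 0.0, 0.0, -0.325, -0.0128, -0.0515, 0.0, 0.0, 0.0, -0.4875, -0.0224, -0.0666, 0.0, 0.0, 0.0, -0.65, -0.0344, -0.0799, 0.0, 0.0, 0.0, -0.8125]
-0.5
[-0.0014, -0.0178, 0.0, 0.0, 0.0, -0.1625, -0.0058, -0.0351, 0.0, 0.0, 0.0, -0.325, -0.0128, -0.0515, 0.0, 0.0, 0.0, -0.4875]
side squeeze_bottle [337.  242.6] 0.79 [0.3842 0.4607 0.0726]
side aerosol [267.2 170.1] 0.59 [0.5011 0.2096 0.1214]
side moving_jaw_face [297.2 220. ] 0.58 [0.4472 0.3462 0.0632]
top squeeze_bottle [228.  276.7] 0.53 [0.3723 0.4488 0.1334]
top aerosol [369.5 210.6] 0.9 [0.4845 0.1991 0.2246]
top moving_jaw_face [279.  197.8] 0.8 [0.5464 0.3567 0.0289]
```

View pics/s2c.png

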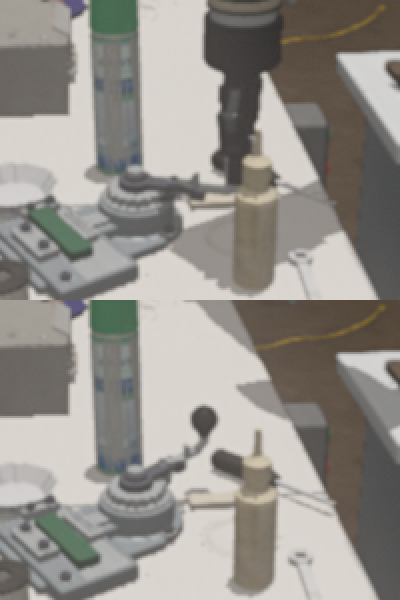

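The bottle (255,230) is unmoved, and the jaw has come nearer the stone. Return stroke to -0.45.

Emit:
{"op": "carry_out", "data": {
  "deltas": [-0.0014,-0.018,-0.001,0,0,-0.1625,-0.006,-0.035,-0.001,0,0,-0.325,-0.013,-0.0515,-0.001,0,0,-0.4875,-0.0225,-0.0665,-0.001,0,0,-0.65,-0.0345,-0.08,-0.001,0,0,-0.8125]
}}

```text
time: 15.12
eef_pos: [0.3924, 0.275, 0.0713]
tcp_rot: [-0.25, 0.968, 0.001, 0.004]
contact_force: [4.5, 6.6, -2.1]
opening: 0.354
finger_force: 31.0
```

Emit:
{"op": "carry_out", "data": {
  "deltas": [-0.0014,-0.018,0,0,0,-0.1625,-0.006,-0.035,0,0,0,-0.325,-0.011,-0.047,0,0,0,-0.44,-0.011,-0.047,0,0,0,-0.44]
}}

```text
time: 15.62
eef_pos: [0.4243, 0.2389, 0.0712]
tcp_rot: [-0.453, 0.892, -0.0, 0.003]
contact_force: [1.7, 3.4, 3.1]
opening: 0.35
finger_force: 31.3
```

```bash
python3 arc.py -.4525 .8 .07
```

```text
t 15.625 th by pos -0.4699830678616002 r 0.1085403892226622 z 0.07124791895805654 th by yaw -0.4542322597258752 F [1.72821822 3.43326302 3.14472646] M [ 0.60118434 -0.41095456  0.30021779] q6 -2.2072016191784707
0.3303124999999999
[-0.0013, 0.0172, 0.0, 0.0, 0.0, 0.1566, -0.0053, 0.0339, 0.0, 0.0, 0.0, 0.3131, -0.0119, 0.0498, 0.0, 0.0, 0.0, 0.4697, -0.0209, 0.0645, 0.0, 0.0, 0.0, 0.6263, -0.032, 0.0776, 0.0, 0.0, 0.0, 0.7828]
0.7999999999999999
[-0.0013, 0.0172, 0.0, 0.0, 0.0, 0.1566, -0.0053, 0.0339, 0.0, 0.0, 0.0, 0.3131, -0.0119, 0.0498, 0.0, 0.0, 0.0, 0.4697]
```

Emit:
{"op": "carry_out", "data": {
  "deltas": [-0.0013,0.017,0,0,0,0.1565,-0.0053,0.034,0,0,0,0.313,-0.012,0.05,0,0,0,0.47,-0.021,0.0645,0,0,0,0.626,-0.032,0.0775,0,0,0,0.783]
}}

```text
time: 16.25
eef_pos: [0.3803, 0.3101, 0.0713]
tcp_rot: [-0.076, 0.997, -0.001, 0.004]
contact_force: [7.8, -2.2, 2.9]
opening: 0.349
finger_force: 31.2
```

```bash
python3 arc.py .33 .8 .07
```

```text
t 16.25 th by pos 0.3236275079747391 r 0.10809125325689015 z 0.07126725487812259 th by yaw 0.33222353075190014 F [ 7.77650082 -2.19396502  2.90506383] M [-0.43135479 -1.09649328  0.20969825] q6 -1.2417759781316826
0.8
[-0.0013, 0.0172, 0.0, 0.0, 0.0, 0.1567, -0.0054, 0.0339, 0.0, 0.0, 0.0, 0.3133, -0.0119, 0.0498, 0.0, 0.0, 0.0, 0.47]
```

Emit:
{"op": "carry_out", "data": {
  "deltas": [-0.0013,0.017,0,0,0,0.1565,-0.0054,0.034,0,0,0,0.313,-0.0054,0.034,0,0,0,0.313]
}}

```text
time: 16.62
eef_pos: [0.3804, 0.3449, 0.0712]
tcp_rot: [0.078, 0.997, 0.0, 0.003]
contact_force: [4.1, -0.9, 4.3]
opening: 0.353
finger_force: 31.4
```

```bash
python3 arc.py .643 .85 .07
```

```text
t 16.625 th by pos 0.647109111827298 r 0.1079838973526092 z 0.07123692625060893 th by yaw 0.6407664974521294 F [ 4.12222672 -0.89096939  4.30434705] M [-0.35564234 -0.68065001 -0.08678749] q6 -0.8727989311027056
0.85
[-0.0006, 0.0114, 0.0, 0.0, 0.0, 0.1035, -0.0023, 0.0226, 0.0, 0.0, 0.0, 0.207]
```

Emit:
{"op": "carry_out", "data": {
  "deltas": [-0.0006,0.0085,0,0,0,0.08,-0.0014,0.017,0,0,0,0.157]
}}

```text
time: 16.88
eef_pos: [0.3841, 0.3602, 0.0712]
tcp_rot: [0.156, 0.988, -0.001, 0.002]
contact_force: [3.4, -4.5, 6.5]
opening: 0.351
finger_force: 31.5
```

```bash
python3 arc.py .8 -.45 .07
```

```text
t 16.875 th by pos 0.7925145878166531 r 0.10799594252814504 z 0.07121927169682929 th by yaw 0.798365113963333 F [ 3.3992128  -4.48978056  6.54491227] M [-0.87422261 -0.62598951  0.25132335] q6 -0.6919054330590901
0.018750000000000044
[-0.0013, -0.0171, 0.0, 0.0, 0.0, -0.1562, -0.0053, -0.0338, 0.0, 0.0, 0.0, -0.3125, -0.0119, -0.0497, 0.0, 0.0, 0.0, -0.4688, -0.0208, -0.0644, 0.0, 0.0, 0.0, -0.625, -0.0319, -0.0775, 0.0, 0.0, 0.0, -0.7813]
-0.44999999999999996
[-0.0013, -0.0171, 0.0, 0.0, 0.0, -0.1562, -0.0053, -0.0338, 0.0, 0.0, 0.0, -0.3125, -0.0119, -0.0497, 0.0, 0.0, 0.0, -0.4687]
```

Not yet clamped; another stroke.

Emit:
{"op": "carry_out", "data": {
  "deltas": [-0.0013,-0.017,0,0,0,-0.156,-0.0053,-0.034,0,0,0,-0.3125,-0.012,-0.0497,0,0,0,-0.469,-0.021,-0.0645,0,0,0,-0.625,-0.032,-0.0775,0,0,0,-0.781]
}}

```text
time: 17.5
eef_pos: [0.3908, 0.2779, 0.0713]
tcp_rot: [-0.234, 0.972, 0.001, 0.004]
contact_force: [4.6, 5.3, 1.9]
opening: 0.353
finger_force: 31.9
```

Emit:
{"op": "carry_out", "data": {
  "deltas": [-0.0013,-0.017,0,0,0,-0.156,-0.0053,-0.034,0,0,0,-0.3125,-0.012,-0.0497,0,0,0,-0.469,-0.012,-0.0497,0,0,0,-0.469]
}}

```text
time: 18.0
eef_pos: [0.4241, 0.239, 0.0712]
tcp_rot: [-0.452, 0.892, 0.0, 0.003]
contact_force: [2.0, 4.1, 4.4]
opening: 0.354
finger_force: 32.1
```

```bash
python3 arc.py -.45 .8 .07; python3 - <<'E'
from h import *
np.set_printoptions(precision=4,suppress=True)
c=look('side'); save('side3',c[0]); c=look('top'); save('top3',c[0])
a=[cv2.imread('pics/%s.png'%n)[195:275,210:300] for n in ('side1','side3')]; b=[cv2.imread('pics/%s.png'%n)[165:245,235:325] for n in ('top1','top3')]
cv2.imwrite('pics/c3.png',np.vstack([np.hstack([cv2.resize(x,(330,293),interpolation=2) for x in q]) for q in (a,b)]))
E
```

```text
t 18.0 th by pos -0.4678667774854057 r 0.1085516787819554 z 0.07123581814785324 th by yaw -0.4521748920581614 F [1.98254343 4.10673812 4.41012054] M [ 0.64620085 -0.30515376  0.31063596] q6 -2.2056435990515806
0.33125
[-0.0013, 0.0171, 0.0, 0.0, 0.0, 0.1562, -0.0053, 0.0338, 0.0, 0.0, 0.0, 0.3125, -0.0119, 0.0497, 0.0, 0.0, 0.0, 0.4687, -0.0208, 0.0644, 0.0, 0.0, 0.0, 0.625, -0.0319, 0.0775, 0.0, 0.0, 0.0, 0.7812]
0.8
[-0.0013, 0.0171, 0.0, 0.0, 0.0, 0.1563, -0.0053, 0.0338, 0.0, 0.0, 0.0, 0.3125, -0.0119, 0.0497, 0.0, 0.0, 0.0, 0.4688]
```

View pics/c3.png

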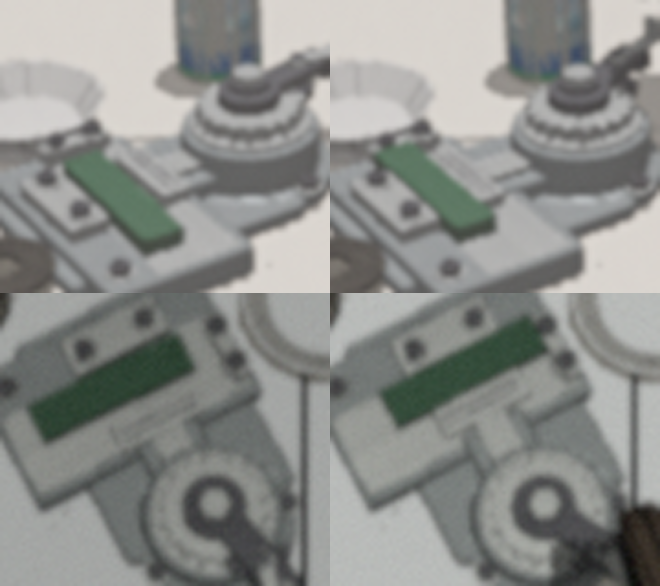

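The jaw (right column) now stands close to the stone, which is against the stop. Next a third stroke in small steps.

Emit:
{"op": "carry_out", "data": {
  "deltas": [-0.0007,0.0085,0,0,0,0.078,-0.0013,0.017,0,0,0,0.156,-0.003,0.0255,0,0,0,0.234,-0.0053,0.034,0,0,0,0.3125]
}}

```text
time: 18.6
eef_pos: [0.4001, 0.2628, 0.0712]
tcp_rot: [-0.307, 0.952, -0.001, 0.004]
contact_force: [6.6, -0.5, 3.9]
opening: 0.351
finger_force: 32.1
```

```bash
cat >> arc.py <<'E'
t=np.array([np.sin(y),-np.cos(y)]); print('torque resisting',-(s['contact_force'][:2]@t)*.11)
E
python3 arc.py -.1375 .18 .07
```

```text
t 18.6 th by pos -0.15450605082733948 r 0.1083394744257445 z 0.0712444871595666 th by yaw -0.13913192836854416 F [ 6.58540302 -0.49213452  3.91386186] M [-0.1998039  -0.95438809  0.36823575] q6 -1.8224961114751086
0.18
[-0.0014, 0.0174, 0.0, 0.0, 0.0, 0.1587, -0.0055, 0.0343, 0.0, 0.0, 0.0, 0.3175]
torque resisting 0.46725983704673213
```

Emit:
{"op": "carry_out", "data": {
  "deltas": [-0.0007,0.0087,0,0,0,0.079,-0.0014,0.0174,0,0,0,0.159]
}}

```text
time: 18.85
eef_pos: [0.3914, 0.2766, 0.0712]
tcp_rot: [-0.232, 0.973, -0.002, 0.004]
contact_force: [7.4, -5.7, 5.4]
opening: 0.352
finger_force: 32.2
```

```bash
python3 arc.py .02 .18 .07
```

```text
t 18.85 th by pos -0.004020610110735752 r 0.10826515561464417 z 0.07120821251077629 th by yaw 0.01762087249479949 F [ 7.44395274 -5.68690902  5.41016172] M [-0.92820857 -1.16617166  0.53137894] q6 -1.6271603950031317
0.18
[-0.0014, 0.0175, 0.0, 0.0, 0.0, 0.16]
torque resisting 0.9273944681432892
```

Emit:
{"op": "carry_out", "data": {
  "deltas": [-0.0002,0.0044,0,0,0,0.04,-0.0004,0.0088,0,0,0,0.08]
}}

```text
time: 19.1
eef_pos: [0.388, 0.2838, 0.0712]
tcp_rot: [-0.194, 0.981, -0.003, 0.003]
contact_force: [6.8, -9.6, 6.3]
opening: 0.354
finger_force: 32.4
```

```bash
python3 arc.py .1 .18 .07
```

```text
t 19.1 th by pos 0.06985373190051714 r 0.1082360001126158 z 0.07118858928906854 th by yaw 0.09510414350712004 F [ 6.83429509 -9.58927968  6.25846563] M [-1.30851205 -1.0917584   0.62876138] q6 -1.5304007664170831
0.18
[-0.0004, 0.0088, 0.0, 0.0, 0.0, 0.08]
torque resisting 1.261397806411539
```

Emit:
{"op": "carry_out", "data": {
  "deltas": [-0.0002,0.0044,0,0,0,0.04,-0.0004,0.0088,0,0,0,0.08,-0.0004,0.0088,0,0,0,0.08]
}}

```text
time: 19.48
eef_pos: [0.3854, 0.2913, 0.0711]
tcp_rot: [-0.154, 0.988, -0.004, 0.004]
contact_force: [8.8, -12.2, 6.5]
opening: 0.355
finger_force: 32.5
```

```bash
python3 arc.py .18 .26 .07
```

```text
t 19.475 th by pos 0.14237116506154077 r 0.1078411668504891 z 0.07112511496420078 th by yaw 0.17557055774682295 F [  8.81238392 -12.17117932   6.54742759] M [-1.92172914 -1.28633833  0.11272675] q6 -1.4311729797715336
0.26
[-0.0004, 0.0088, 0.0, 0.0, 0.0, 0.08]
torque resisting 1.5704308702776186
```

Emit:
{"op": "carry_out", "data": {
  "deltas": [-0.0002,0.0044,0,0,0,0.04,-0.0002,0.0044,0,0,0,0.04,-0.0002,0.0044,0,0,0,0.04]
}}

```text
time: 19.85
eef_pos: [0.3842, 0.2949, 0.0711]
tcp_rot: [-0.135, 0.991, -0.004, 0.003]
contact_force: [7.3, -13.6, 6.5]
opening: 0.35
finger_force: 32.6
```

Emit:
{"op": "carry_out", "data": {
  "deltas": [0,-0.004,0,0,0,0,0,-0.004,0,0,0,0,0,-0.004,0,0,0,0,0,-0.004,0,0,0,0],
  "grip": 75
}}

```text
time: 20.35
eef_pos: [0.3817, 0.2921, 0.0684]
tcp_rot: [-0.133, 0.991, -0.002, -0.0]
contact_force: [4.2, -5.2, -1.4]
opening: 0.75
finger_force: 3.0
```

Emit:
{"op": "carry_out", "data": {
  "deltas": [0,0,-0.03,0,0,0,0,0,-0.08,0,0,0,0,0,-0.13,0,0,0,0,0,-0.17,0,0,0,0,0,-0.17,0,0,0]
}}

```text
time: 20.98
eef_pos: [0.3827, 0.2945, 0.2426]
tcp_rot: [-0.132, 0.991, 0.001, 0.003]
contact_force: [-0.3, -0.0, 0.1]
opening: 0.749
finger_force: 0.0
```

```bash
python3 st.py; python3 - <<'E'
from h import *
c=look('wrist'); save('w5',c[0]); a=cv2.resize(c[0][:,:,::-1],(560,420)); c=look('top'); b=cv2.resize(c[0][130:310,200:400][:,:,::-1],(240,216))
d=np.zeros((420,800,3),np.uint8); d[:,:560]=a; d[:216,560:]=b; cv2.imwrite('pics/c5.png',d)
E
```

```text
20.975 [0.3827 0.2945 0.2426] [-0.1077  0.0195] [-0.34   -0.0183  0.15  ]
[  10  291  110   71 1273] ((632.1926879882812, 65.9489974975586), (46.86517333984375, 171.80014038085938), 40.648948669433594) [ 0.0065 -0.2991]
[ 261  323   77   31 1169] ((570.8390502929688, 372.7770690917969), (24.974590301513672, 97.79786682128906), 29.098949432373047) [0.0953 0.001 ]
```

View pics/c5.png

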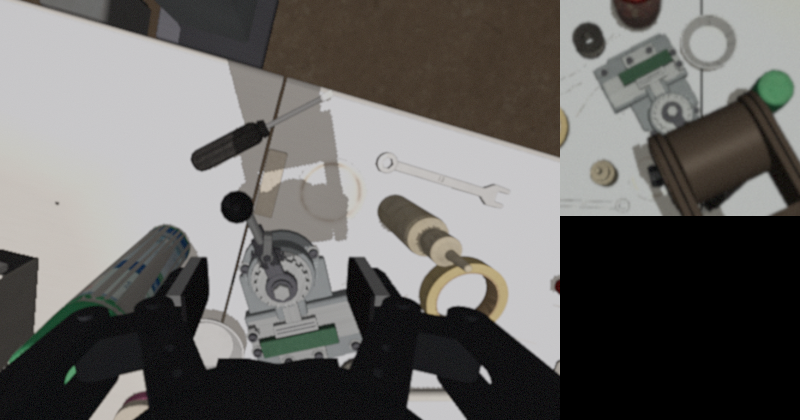

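```bash
python3 - <<'E'
from h import *
np.set_printoptions(precision=4,suppress=True)
c=look('wrist')
B=at_z(c,(237,207),.09); S=at_z(c,(282,289),.072); print('B',B,Vi(B),'S',S)
d=(B-S)[:2]; print('th',np.arctan2((Vi(B)-Vi(S))[1],-(Vi(B)-Vi(S))[0]))
for n in ('top','side'):
    c=look(n)
    for q in ('moving_jaw_face','honing_stone','jaw_plate','lever_ball'):
        for r in ctrl.find_in(n,q)[:1]: w=at_depth(c,r['uv']); print(n,q,np.round(r['uv'],1),round(r['score'],2),w,Vi(w))
cv2.imwrite('pics/s5.png',cv2.resize(look('side')[0][190:275,210:330][:,:,::-1],(800,567),interpolation=2))
E
```

```text
B [0.398  0.2585 0.09  ] [-0.1109 -0.0196] S [0.4785 0.3243 0.072 ]
th -0.20031672231441408
top moving_jaw_face [276.9 196.4] 0.69 [0.5496 0.3613 0.0283] [0.0711 0.0007]
top honing_stone [270.7 185. ] 0.61 [0.5736 0.375  0.0319] [0.0988 0.0016]
top jaw_plate [276.7 193.4] 0.71 [0.5558 0.3618 0.0297] [ 0.0769 -0.0017]
top lever_ball [296.2 226. ] 0.63 [0.4799 0.3204 0.068 ] [-0.0096 -0.0029]
side moving_jaw_face [250.4 239.8] 0.53 [0.5459 0.3546 0.0271] [ 0.0647 -0.0035]
side honing_stone [238.7 247.4] 0.65 [0.5698 0.387  0.0298] [0.101  0.0141]
side jaw_plate [248.8 239.7] 0.7 [0.5492 0.3551 0.0278] [ 0.0679 -0.0046]
side lever_ball [301.8 206.5] 0.65 [ 0.4177  0.1577 -0.0011] [-0.1404 -0.1179]
```

View pics/s5.png

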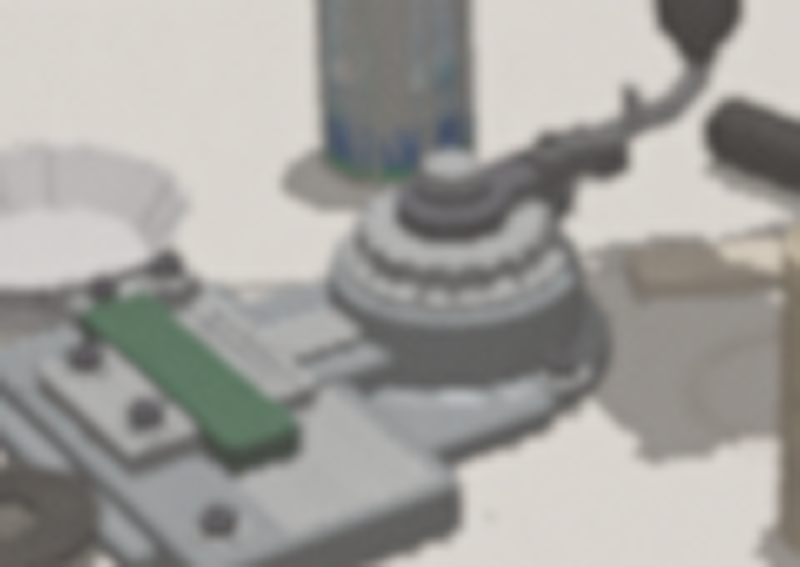

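The stone is between both jaws and on the stop, but the lever swung back on release (ball at about -0.2 rad). I'll re-measure it and grip again to test and tighten.

```bash
python3 lev.py w6; python3 - <<'E'
from h import *
s=ctrl.get_state(); q=s['tcp_rot']; y=(2*np.arctan2(q[1],q[0]))%6.2832; print('tool th',np.pi+A0-y)
for th in (-.18,-.2,-.22):
    print(th); plan([(L(th,.2)+np.array((*s['eef_pos'],y)))/2,L(th,.2)],(*s['eef_pos'],y))
E
```

```text
21.725 [0.382  0.2942 0.2393] [-0.1084  0.0195]
ball 760 [-0.1104 -0.0193] angle -0.17304557321925002
lever_ball [258.8 237.5] 0.56 [0.4248 0.2866 0.09  ] [-0.0741 -0.0072] ang -0.09636470155333794 r 0.07447458400373441
paddle_tip [266.7 251. ] 0.66 [0.4425 0.2986 0.075 ] [-0.0528 -0.0048] ang -0.09110961849797464 r 0.05301918963851866
pawl [266.1 249.9] 0.79 [0.4415 0.2977 0.075 ] [-0.0541 -0.0051] ang -0.09483887499438849 r 0.05435892018829884
tool th 0.21975055673366617
-0.18
[-0.0044, -0.0191, 0.0197, 0.0, 0.0, -0.1999, -0.0087, -0.0382, 0.0394, 0.0, 0.0, -0.3998]
-0.2
[-0.0048, -0.0201, 0.0197, 0.0, 0.0, -0.2099, -0.0096, -0.0402, 0.0394, 0.0, 0.0, -0.4198]
-0.22
[-0.0053, -0.0211, 0.0197, 0.0, 0.0, -0.2199, -0.0105, -0.0422, 0.0394, 0.0, 0.0, -0.4398]
```

Emit:
{"op": "carry_out", "data": {
  "deltas": [-0.003,-0.0127,0.013,0,0,-0.133,-0.006,-0.0255,0.026,0,0,-0.267,-0.0087,-0.038,0.039,0,0,-0.4,-0.0087,-0.038,0.039,0,0,-0.4]
}}

```text
time: 22.42
eef_pos: [0.3999, 0.2591, 0.1993]
tcp_rot: [-0.325, 0.946, 0.0, -0.001]
contact_force: [-0.4, 1.1, -0.2]
opening: 0.749
finger_force: 0.0
```

Emit:
{"op": "carry_out", "data": {
  "deltas": [0,0,0.045,0,0,0,0,0,0.09,0,0,0,0,0,0.13,0,0,0,0,0,0.13,0,0,0]
}}

```text
time: 22.92
eef_pos: [0.3979, 0.2593, 0.0679]
tcp_rot: [-0.326, 0.945, -0.0, -0.004]
contact_force: [0.7, -0.2, 1.0]
opening: 0.752
finger_force: 0.0
```

Emit:
{"op": "carry_out", "data": {
  "deltas": [0,0,0,0,0,0,0,0,0,0,0,0,0,0,0,0,0,0,0,0,0,0,0,0,0,0,0,0,0,0],
  "grip": 10
}}

```text
time: 23.55
eef_pos: [0.4023, 0.2606, 0.073]
tcp_rot: [-0.326, 0.945, 0.0, 0.002]
contact_force: [-1.1, -0.6, 6.8]
opening: 0.354
finger_force: 29.6
```

```bash
python3 arc.py -.18 .05 .07
```

```text
t 23.55 th by pos -0.18347452531468014 r 0.10796859565544879 z 0.07303736964895162 th by yaw -0.17999682979444875 F [-1.12919945 -0.63350379  6.7572372 ] M [-0.08287942  0.09196097  0.03366911] q6 -1.8731526459876155
0.04999999999999999
[-0.0007, 0.0126, 0.0, 0.0, 0.0, 0.115, -0.0029, 0.0251, 0.0, 0.0, 0.0, 0.23]
torque resisting -0.021809040880976245
```

Emit:
{"op": "carry_out", "data": {
  "deltas": [-0.0007,0.0125,0.001,0,0,0.115]
}}

```text
time: 23.68
eef_pos: [0.3961, 0.2694, 0.0729]
tcp_rot: [-0.271, 0.962, -0.002, 0.002]
contact_force: [0.2, -9.1, 14.7]
opening: 0.351
finger_force: 30.2
```

```bash
python3 arc.py -.065 .05 .07
```

```text
t 23.675 th by pos -0.08396105094274071 r 0.1078886801393864 z 0.0729299566806881 th by yaw -0.0647962666037265 F [ 0.16232149 -9.05896507 14.68699099] M [-1.29574201  0.11202595  0.35270236] q6 -1.7296650335740353
0.05
[-0.0007, 0.0126, 0.0, 0.0, 0.0, 0.115]
torque resisting 0.8589646514725029
```

Emit:
{"op": "carry_out", "data": {
  "deltas": [-0.0007,0.0125,0,0,0,0.115,-0.0007,0.0125,0,0,0,0.115]
}}

```text
time: 23.92
eef_pos: [0.3899, 0.2805, 0.0729]
tcp_rot: [-0.218, 0.976, -0.002, 0.003]
contact_force: [-0.6, -9.0, 12.9]
opening: 0.351
finger_force: 30.1
```

```bash
python3 arc.py .05 .165 .07
```

```text
t 23.925 th by pos 0.033928444730228144 r 0.10788619799030859 z 0.07291724015306648 th by yaw 0.04641071831959609 F [-0.64616056 -9.00994241 12.85561143] M [-1.30935349  0.03522065  0.23728678] q6 -1.5904461740387579
0.165
[-0.0007, 0.0126, 0.0, 0.0, 0.0, 0.115]
torque resisting 0.8671042476029053
```

Emit:
{"op": "carry_out", "data": {
  "deltas": [-0.0007,0.0125,-0.001,0,0,0.115,-0.0007,0.0125,-0.001,0,0,0.115]
}}

```text
time: 24.18
eef_pos: [0.386, 0.2907, 0.0729]
tcp_rot: [-0.161, 0.987, -0.004, 0.003]
contact_force: [4.9, -12.8, 6.3]
opening: 0.352
finger_force: 30.0
```

```bash
python3 arc.py .165 .28 .07
```

```text
t 24.175 th by pos 0.13531844406148724 r 0.10751810289671757 z 0.07292017338346513 th by yaw 0.16145835857738433 F [  4.93574006 -12.81317919   6.29752018] M [-2.08592498 -0.80095489  0.05011006] q6 -1.4479797944213688
0.28
[-0.0007, 0.0126, 0.0, 0.0, 0.0, 0.115]
torque resisting 1.5089332002309415
```

Emit:
{"op": "carry_out", "data": {
  "deltas": [-0.0007,0.0125,0,0,0,0.115,-0.0007,0.0125,0,0,0,0.115]
}}

```text
time: 24.42
eef_pos: [0.3826, 0.3018, 0.0729]
tcp_rot: [-0.105, 0.994, -0.005, 0.003]
contact_force: [5.3, -15.7, 7.0]
opening: 0.358
finger_force: 30.3
```

```bash
python3 arc.py .28 .165 .07
```

```text
t 24.425 th by pos 0.24350959130729308 r 0.10749993463482348 z 0.0728817999359244 th by yaw 0.27515642432906473 F [  5.29073963 -15.67301772   6.99571715] M [-2.57250191 -0.67730986  0.18131917] q6 -1.3076066931642956
0.165
[-0.0007, -0.0126, 0.0, 0.0, 0.0, -0.115]
torque resisting 1.8074434797250887
```

Emit:
{"op": "carry_out", "data": {
  "deltas": [-0.0002,-0.0044,0,0,0,-0.04,-0.0004,-0.0088,0,0,0,-0.08]
}}

```text
time: 24.68
eef_pos: [0.3848, 0.2941, 0.0729]
tcp_rot: [-0.144, 0.99, -0.003, 0.003]
contact_force: [4.6, -11.2, 7.3]
opening: 0.355
finger_force: 29.9
```

```bash
python3 arc.py .2 .12 .07
```

```text
t 24.675 th by pos 0.16944118955882684 r 0.10748598208765421 z 0.07292225403042821 th by yaw 0.19591374138399908 F [  4.60867108 -11.22002292   7.25738863] M [-1.77485688 -0.61335045 -0.01038108] q6 -1.4076556721952311
0.12
[-0.0004, -0.0088, 0.0, 0.0, 0.0, -0.08]
torque resisting 1.327509623361397
```

Emit:
{"op": "carry_out", "data": {
  "deltas": [-0.0002,-0.0044,0,0,0,-0.04,-0.0004,-0.0088,0,0,0,-0.08]
}}

```text
time: 24.92
eef_pos: [0.3877, 0.2864, 0.0729]
tcp_rot: [-0.183, 0.983, -0.002, 0.003]
contact_force: [3.5, -8.4, 5.3]
opening: 0.348
finger_force: 29.8
```

```bash
python3 arc.py .12 .04 .07
```

```text
t 24.925 th by pos 0.09258245625476003 r 0.10750132616783392 z 0.07294359861044752 th by yaw 0.11687029485633715 F [ 3.47756368 -8.43904411  5.30397989] M [-1.3922868  -0.64817906 -0.05599796] q6 -1.5059903112690243
0.04000000000000001
[-0.0004, -0.0088, 0.0, 0.0, 0.0, -0.08]
torque resisting 1.0037631958047022
```

Emit:
{"op": "carry_out", "data": {
  "deltas": [-0.0002,-0.0044,0,0,0,-0.04,-0.0004,-0.0088,0,0,0,-0.08]
}}

```text
time: 25.18
eef_pos: [0.3911, 0.2789, 0.073]
tcp_rot: [-0.222, 0.975, -0.002, 0.003]
contact_force: [3.0, -5.7, 5.0]
opening: 0.353
finger_force: 29.8
```

```bash
python3 arc.py .04 -.04 .07
```

```text
t 25.175 th by pos 0.015504721813206123 r 0.10750587698898458 z 0.07297152836890353 th by yaw 0.037790070553935795 F [ 2.97755531 -5.67717853  5.00637264] M [-1.03844988 -0.55255351 -0.11503054] q6 -1.604519319433452
-0.04
[-0.0004, -0.0088, 0.0, 0.0, 0.0, -0.08]
torque resisting 0.704716886196348
```

The load follows the lever back elastically, as drive wind-up: it has the same curve each time, with only lever-friction hysteresis. So the shaft held. I ease the lever back to zero load and let go.

Emit:
{"op": "carry_out", "data": {
  "deltas": [-0.0002,-0.0044,0,0,0,-0.04,-0.0004,-0.0088,0,0,0,-0.08,-0.001,-0.0132,0,0,0,-0.12,-0.0014,-0.0175,0,0,0,-0.16]
}}

```text
time: 25.68
eef_pos: [0.3996, 0.2647, 0.073]
tcp_rot: [-0.298, 0.955, -0.001, 0.003]
contact_force: [1.9, -1.1, 4.6]
opening: 0.355
finger_force: 29.8
```

```bash
python3 arc.py -.12 -.2 .07
```

```text
t 25.675 th by pos -0.1379554960885276 r 0.10758214973192477 z 0.07296529127367987 th by yaw -0.120348897871418 F [ 1.90680234 -1.10123689  4.59823741] M [-0.3600225  -0.38747326 -0.26422463] q6 -1.8011970406024362
-0.2
[-0.0004, -0.0088, 0.0, 0.0, 0.0, -0.08]
torque resisting 0.21896765603314575
```

Emit:
{"op": "carry_out", "data": {
  "deltas": [-0.0002,-0.0044,0,0,0,-0.04,-0.0004,-0.0088,0,0,0,-0.08,-0.0004,-0.0088,0,0,0,-0.08]
}}

```text
time: 26.05
eef_pos: [0.4049, 0.2579, 0.073]
tcp_rot: [-0.335, 0.942, -0.001, 0.003]
contact_force: [1.4, -2.4, 5.9]
opening: 0.352
finger_force: 29.9
```

```bash
python3 arc.py -.2 -.1 .07
```

```text
t 26.05 th by pos -0.21849083245018946 r 0.1076365379970763 z 0.07295256323638195 th by yaw -0.19907667652827765 F [ 1.38878283 -2.40050569  5.8800485 ] M [-0.47255055 -0.47444548 -0.15585522] q6 -1.8978385791166121
-0.1
[-0.0005, 0.011, 0.0, 0.0, 0.0, 0.1]
torque resisting 0.3011855905176526
```

Emit:
{"op": "carry_out", "data": {
  "deltas": [-0.0007,-0.0125,0,0,0,-0.115,-0.003,-0.025,0,0,0,-0.23,-0.0035,-0.027,0,0,0,-0.25,-0.0035,-0.027,0,0,0,-0.25]
}}

```text
time: 26.55
eef_pos: [0.4247, 0.2395, 0.073]
tcp_rot: [-0.45, 0.893, -0.001, 0.003]
contact_force: [1.8, -1.6, 6.5]
opening: 0.352
finger_force: 29.9
```

```bash
python3 arc.py -.45 -.3 .07
```

```text
t 26.55 th by pos -0.4701195763037465 r 0.10779835944996571 z 0.07295684589701626 th by yaw -0.4485880848628301 F [ 1.84417229 -1.60693548  6.46455963] M [-0.18846914 -0.4141305  -0.11207234] q6 -2.1988083250603596
-0.3
[-0.0012, 0.0164, 0.0, 0.0, 0.0, 0.15]
torque resisting 0.2682156535464508
```

Emit:
{"op": "carry_out", "data": {
  "deltas": [-0.0006,0.011,0,0,0,0.1,-0.0024,0.022,0,0,0,0.2,-0.0024,0.022,0,0,0,0.2]
}}

```text
time: 26.92
eef_pos: [0.4077, 0.2547, 0.0729]
tcp_rot: [-0.358, 0.934, -0.0, 0.003]
contact_force: [0.5, -1.8, 6.5]
opening: 0.354
finger_force: 30.0
```

```bash
python3 arc.py -.25 -.15 .07
```

```text
t 26.925 th by pos -0.25765243873289007 r 0.10765019990726826 z 0.07293805662840115 th by yaw -0.24779778364832117 F [ 0.45626255 -1.7651806   6.53511262] M [-0.4185585  -0.25220544 -0.40983512] q6 -1.9555359922195168
-0.15
[-0.0005, 0.011, 0.0, 0.0, 0.0, 0.1]
torque resisting 0.17790151929561973
```

Emit:
{"op": "carry_out", "data": {
  "deltas": [-0.0006,0.011,0,0,0,0.1,-0.0006,0.011,0,0,0,0.1]
}}

```text
time: 27.18
eef_pos: [0.4013, 0.2625, 0.073]
tcp_rot: [-0.312, 0.95, -0.001, 0.003]
contact_force: [2.8, -4.9, 7.4]
opening: 0.355
finger_force: 30.1
```

```bash
python3 arc.py -.15 -.05 .07
```

```text
t 27.175 th by pos -0.16391683437730173 r 0.10760964296123926 z 0.07295808263426101 th by yaw -0.14925940745824962 F [ 2.78079086 -4.88078882  7.41350199] M [-0.86085605 -0.415277   -0.31446885] q6 -1.833724155781531
-0.05
[-0.0005, 0.011, 0.0, 0.0, 0.0, 0.1]
torque resisting 0.6137309385901972
```

Emit:
{"op": "carry_out", "data": {
  "deltas": [-0.0006,0.011,0,0,0,0.1,-0.0006,0.011,0,0,0,0.1]
}}

```text
time: 27.42
eef_pos: [0.3954, 0.271, 0.0729]
tcp_rot: [-0.265, 0.964, -0.002, 0.003]
contact_force: [3.4, -8.7, 8.1]
opening: 0.358
finger_force: 30.2
```

```bash
python3 arc.py -.05 .05 .07
```

```text
t 27.425 th by pos -0.06789859526470753 r 0.10759144182207916 z 0.07293039950248306 th by yaw -0.05049000115710811 F [ 3.38726359 -8.74083612  8.05620937] M [-1.2956117  -0.55776589 -0.25538302] q6 -1.7109584724550948
0.05
[-0.0005, 0.011, 0.0, 0.0, 0.0, 0.1]
torque resisting 1.017024379051383
```

Emit:
{"op": "carry_out", "data": {
  "deltas": [-0.0006,0.011,0,0,0,0.1,-0.0024,0.022,0,0,0,0.2,-0.0024,0.022,0,0,0,0.2]
}}

```text
time: 27.8
eef_pos: [0.3864, 0.2897, 0.0729]
tcp_rot: [-0.168, 0.986, -0.004, 0.003]
contact_force: [3.8, -13.4, 9.5]
opening: 0.353
finger_force: 30.5
```

```bash
python3 arc.py .15 .25 .07
```

```text
t 27.8 th by pos 0.12528128309117953 r 0.10751538725561875 z 0.07290107675290797 th by yaw 0.14723903326648058 F [  3.84072289 -13.41333507   9.51421005] M [-2.2589362  -0.59056291 -0.064314  ] q6 -1.4643164460263942
0.25
[-0.0005, 0.011, 0.0, 0.0, 0.0, 0.1]
torque resisting 1.5321008090721169
```

Emit:
{"op": "carry_out", "data": {
  "deltas": [-0.0006,0.011,0,0,0,0.1,-0.0024,0.022,0,0,0,0.2,-0.0024,0.022,0,0,0,0.2]
}}

```text
time: 28.18
eef_pos: [0.3814, 0.3078, 0.0727]
tcp_rot: [-0.071, 0.997, -0.008, 0.002]
contact_force: [4.6, -26.8, 14.0]
opening: 0.35
finger_force: 31.6
```

```bash
python3 arc.py .35 .2 .07; python3 arc.py .35 -.25 .07
```

```text
t 28.175 th by pos 0.30036450457083314 r 0.10738777508898614 z 0.0726880488028551 th by yaw 0.3427832022180959 F [  4.62570481 -26.78237525  13.96901614] M [-4.24078845 -0.81404666  0.19303411] q6 -1.2201740629199018
0.2
[-0.0012, -0.0164, 0.0, 0.0, 0.0, -0.15]
torque resisting 2.988438639353473
t 28.175 th by pos 0.30036450457083314 r 0.10738777508898614 z 0.0726880488028551 th by yaw 0.3427832022180959 F [  4.62570481 -26.78237525  13.96901614] M [-4.24078845 -0.81404666  0.19303411] q6 -1.2201740629199018
-0.25
[-0.0012, -0.0164, 0.0, 0.0, 0.0, -0.15, -0.0049, -0.0325, 0.0, 0.0, 0.0, -0.3, -0.011, -0.0478, 0.0, 0.0, 0.0, -0.45, -0.0192, -0.0621, 0.0, 0.0, 0.0, -0.6]
torque resisting 2.988438639353473
```

The torque rose steeply to 3 Nm, so the stone is firmly clamped. Ease back and let go.

Emit:
{"op": "carry_out", "data": {
  "deltas": [-0.0006,-0.008,0,0,0,-0.075,-0.0012,-0.0164,0,0,0,-0.15,-0.003,-0.0245,0,0,0,-0.225,-0.005,-0.0325,0,0,0,-0.3,-0.011,-0.048,0,0,0,-0.45]
}}

```text
time: 28.8
eef_pos: [0.3987, 0.2664, 0.0729]
tcp_rot: [-0.29, 0.957, -0.002, 0.003]
contact_force: [3.7, -3.2, 3.8]
opening: 0.355
finger_force: 30.1
```

Emit:
{"op": "carry_out", "data": {
  "deltas": [-0.0006,-0.008,0,0,0,-0.075,-0.0012,-0.0164,0,0,0,-0.15,-0.0012,-0.0164,0,0,0,-0.15]
}}

```text
time: 29.18
eef_pos: [0.4089, 0.2537, 0.0728]
tcp_rot: [-0.359, 0.934, -0.001, 0.003]
contact_force: [1.8, -5.6, 6.7]
opening: 0.355
finger_force: 30.3
```

```bash
python3 arc.py -.25 -.1 .07
```

```text
t 29.175 th by pos -0.27204480572077705 r 0.10749399330780886 z 0.07283571227634893 th by yaw -0.24845087898842655 F [ 1.76130443 -5.5930222   6.69594537] M [-0.97085013 -0.4759674  -0.38996939] q6 -1.956552424143419
-0.1
[-0.0012, 0.0164, 0.0, 0.0, 0.0, 0.15]
torque resisting 0.5867360051154621
```

Emit:
{"op": "carry_out", "data": {
  "deltas": [0,0,0,0,0,0,0,0,0,0,0,0,0,0,0,0,0,0,0,0,0,0,0,0],
  "grip": 75
}}

```text
time: 29.68
eef_pos: [0.4055, 0.2544, 0.07]
tcp_rot: [-0.359, 0.933, 0.0, -0.0]
contact_force: [0.1, 0.0, -0.3]
opening: 0.748
finger_force: 0.0
```

Emit:
{"op": "carry_out", "data": {
  "deltas": [0,0,-0.03,0,0,0,0,0,-0.08,0,0,0,0,0,-0.13,0,0,0,0,0,-0.18,0,0,0,0,0,-0.18,0,0,0]
}}

```text
time: 30.3
eef_pos: [0.4082, 0.2554, 0.2558]
tcp_rot: [-0.36, 0.933, -0.0, 0.005]
contact_force: [-0.3, -0.1, 0.2]
opening: 0.749
finger_force: 0.0
```

```bash
python3 st.py; python3 lev.py w7; python3 - <<'E'
from h import *
np.set_printoptions(precision=4,suppress=True)
c=look('top'); save('top7',c[0])
for q in ('jaw_plate','honing_stone','squeeze_bottle','aerosol','fine_stone'):
    for r in ctrl.find_in('top',q)[:1]: w=at_depth(c,r['uv']); print(q,np.round(r['uv'],1),round(r['score'],2),w,Vi(w))
a=cv2.imread('pics/w7.png')[250:400,180:400]; b=c[0][150:250,230:350][:,:,::-1]
cv2.imwrite('pics/c7.png',np.hstack([cv2.resize(a,(400,272),interpolation=2),cv2.resize(b,(400,333),interpolation=2)[:272]]))
E
```

```text
30.3 [0.4082 0.2554 0.2558] [-0.1033 -0.0271] [-0.3331 -0.0881  0.1988]
[  43  202  120  105 8475] ((626.759765625, 157.14920043945312), (107.7560806274414, 160.35922241210938), 76.56464385986328) [ 0.0442 -0.2159]
[ 225  315   74   29 1103] ((570.5867919921875, 372.53582763671875), (24.978410720825195, 97.28385162353516), 29.00533103942871) [0.0949 0.0009]
30.35 [0.4068 0.2549 0.2526] [-0.1048 -0.0269]
ball 720 [-0.1091 -0.0306] angle -0.27318648572853266
lever_ball [277.3 227.2] 0.71 [0.4325 0.277  0.09  ] [-0.0718 -0.0193] ang -0.2620345889520074 r 0.07433167467062855
paddle_tip [280.5 241.9] 0.87 [0.4462 0.294  0.075 ] [-0.0517 -0.0107] ang -0.20340451848474606 r 0.05279893053463492
pawl [280.9 241. ] 0.92 [0.4452 0.2936 0.075 ] [-0.0528 -0.0105] ang -0.19647097823047227 r 0.053840036886383606
jaw_plate [278.3 197.6] 0.68 [0.5468 0.3582 0.029 ] [ 0.0673 -0.0007]
honing_stone [271.5 184.6] 0.84 [0.575  0.3733 0.0302] [ 0.0992 -0.0005]
squeeze_bottle [233.9 274.1] 0.7 [0.3771 0.4375 0.1378] [-0.046   0.1486]
aerosol [372.1 190.6] 0.6 [0.5202 0.1936 0.223 ] [-0.033  -0.1339]
fine_stone [309.6 273.5] 0.55 [0.3687 0.3093 0.3574] [-0.1132  0.0391]
```

View pics/c7.png

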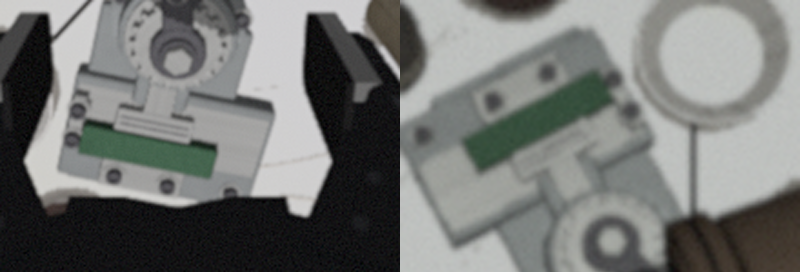

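The jaw plate bears on the green stone along its whole length at (150,135). The stone sits on the stop at (75,140), the lever stayed put, and the gripper is clear. Handing in.

```bash
python3 - <<'E'
from h import *
c=look('side')
for q in ('aerosol','squeeze_bottle'):
    for r in ctrl.find_in('side',q)[:1]: print(q,r['uv'],at_depth(c,r['uv']))
print(ctrl.sign_off())
E
```

```text
aerosol [267.0, 170.6] [0.50153918 0.20931776 0.12006741]
squeeze_bottle [340.4, 241.5] [0.37788535 0.46083255 0.07460305]
the job is handed in; nothing more can be done
None
```

I slid the stone home against the end stop and clamped it with the ratchet lever (about 3 Nm at the last stroke; the paddle needed no flip). The spray can and bottle show no shift, and the job is handed in; no verdict came back, and I had no direct reading of the jaw's grip force.

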